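Put away the routing hardware

TASK

The routing job is finished: sort the five loose pieces of hardware into their plywood trays. Stand the two boring bits upright in the narrow divided tray, one in each bay, put both black T-knobs side by side in the large undivided tray, standing flat on its floor, and lay the guide bush flange down near the middle of the round dish. Set each piece down without dropping it, and leave the glue bottle and the chisel where they are.

Things in the scene. Friction and masses are not known exactly. Their poses are not given: they have to be found in the camera images.
- bit_large: Larger hole-boring bit, bare steel, standing upright on its cutting head with the shank pointing up, loose. Head: disc 35 mm across, 14 mm high; above it a short collar 16 mm across up to 20 mm; then a round shank 10 mm across up to 85 mm. About 130 g. Origin: centre of the underside of the head; z runs up the shank. Grip it by the shank.
- bit_small: Smaller hole-boring bit, bare steel, standing upright on its cutting head with the shank pointing up, loose. Head: disc 25 mm across, 14 mm high; above it a short collar 16 mm across up to 20 mm; then a round shank 10 mm across up to 85 mm. About 80 g. Origin: centre of the underside of the head; z runs up the shank. Grip it by the shank.
- knob_a: T-shaped clamp knob, black plastic, standing on its round foot, loose: foot 34 mm across and 5 mm high, stem 24 mm across, and on top a straight bar 60 mm long, 16 mm wide, from 16 to 34 mm above the foot's underside. About 50 g. Origin: centre of the foot's underside; x runs along the bar, y across it, z up. The two knobs are alike.
- knob_b: T-shaped clamp knob, black plastic, standing on its round foot, loose: foot 34 mm across and 5 mm high, stem 24 mm across, and on top a straight bar 60 mm long, 16 mm wide, from 16 to 34 mm above the foot's underside. About 50 g. Origin: centre of the foot's underside; x runs along the bar, y across it, z up. The two knobs are alike.
- bush: Router guide bush, bare steel, loose: a flat flange ring 50 mm across and 5 mm thick lying on the bench, with an upright round collar 30 mm across (bore 22 mm) up to 32 mm. About 100 g. Origin: centre of the flange's underside; z up. Grip it by the collar, from outside.
- bit_tray: Narrow plywood tray for the bits, fixed to the bench, 141 x 75 mm outside, 25 mm high, walls and floor 5 mm, with one 5 mm wall across its middle, full height, that makes two bays, each 63 x 65 mm inside. Origin: centre of the underside; x along the long side, so the bay centres are at x = +34 and x = -34 mm, y = 0; the floor's top is at z = 5 mm.
- knob_tray: Large undivided rectangular plywood tray for the knobs, fixed to the bench, 130 x 170 mm outside, 25 mm high, walls and floor 5 mm. Origin: centre of the underside; x along the short side, y along the long side; the floor's top is at z = 5 mm.
- dish: Round plywood dish for the bush, fixed to the bench, 124 mm across at the rim, 22 mm high, wall 5 mm, flat floor about 102 mm across with its top at z = 5 mm. Origin: centre of the underside; z up.
- glue: Bystander, to be left alone: green glue bottle, 64 mm across, 140 mm high, standing to the left of the trays. Origin: centre of its underside.
- chisel: Bystander, to be left alone: chisel with a wooden handle, lying flat beyond the trays, about 255 mm long, 27 mm high. Origin: on the bench under the joint of handle and blade; x points along the blade towards its cutting end, the handle runs 120 mm towards -x.
There are look-alikes about, which are no part of the job. Leave any yellow look-alike of the knob_a alone.

How it is judged (in metres and radians):
At the end, for the whole second after the job is handed in: One bit stands in each bay of the divided tray, both knobs stand in the large tray, the bush lies in the dish within 32 mm of its centre; each is upright within 0.12 rad, its underside within 5 mm of the tray floor, and at rest (below 0.02 m/s) (((x of bit_large in the frame of bit_tray between 0.006 and 0.064 m and x of bit_small in the frame of bit_tray between -0.064 and -0.006 m) or (x of bit_large in the frame of bit_tray between -0.064 and -0.006 m and x of bit_small in the frame of bit_tray between 0.006 and 0.064 m)) and y of bit_large in the frame of bit_tray between -0.034 and 0.034 m and z of bit_large in the frame of bit_tray between 0 and 0.01 m and angle between each of bit_large, bit_small, knob_a, knob_b, bush's own z axis and vertical below 0.12 rad and linear speed of each of bit_large, bit_small, knob_a, knob_b, bush below 0.02 m/s and y of bit_small in the frame of bit_tray between -0.034 and 0.034 m and z of bit_small in the frame of bit_tray between 0 and 0.01 m and x of knob_a in the frame of knob_tray between -0.06 and 0.06 m and y of knob_a in the frame of knob_tray between -0.08 and 0.08 m and z of knob_a in the frame of knob_tray between 0 and 0.01 m and x of knob_b in the frame of knob_tray between -0.06 and 0.06 m and y of knob_b in the frame of knob_tray between -0.08 and 0.08 m and z of knob_b in the frame of knob_tray between 0 and 0.01 m and horizontal distance between bush and dish below 0.032 m and z of bush in the frame of dish between 0 and 0.01 m); the robot touches nothing.
It fails at once if one of the five pieces is dropped (falls freely more than about 25 mm) ((contact force between the fingers and bit_large below 0.05 N and linear speed of bit_large above 0.7 m/s) or (contact force between the fingers and bit_small below 0.05 N and linear speed of bit_small above 0.7 m/s) or (contact force between the fingers and knob_a below 0.05 N and linear speed of knob_a above 0.7 m/s) or (contact force between the fingers and knob_b below 0.05 N and linear speed of knob_b above 0.7 m/s) or (contact force between the fingers and bush below 0.05 N and linear speed of bush above 0.7 m/s)).
It fails at once if the glue bottle is disturbed (moved more than 25 mm) (distance of glue from where it was at the start of the episode above 0.025 m).
It fails at once if the chisel is disturbed (moved more than 25 mm) (distance of chisel from where it was at the start of the episode above 0.025 m).
It also fails if it takes over 128 s, if anything falls off the work surface, if the arm or the gripper's body presses on something with over 40 N, if the wrist force passes 120 N, or if a joint passes its speed limit or range.

ROBOT

A 6-joint arm with a two-finger parallel gripper is mounted at the origin on the work surface. World frame = base frame: x ahead of the robot, y to its left, z up, the work surface at z = 0. Lengths are in mm, angles in rad, forces in N, time in s.
With the tool pointing down it reaches from about 375 to 825 mm from the base axis. Payload 5.5 kg.
Tool frame: the origin (TCP) lies at the very end of the fingers, on their centre line; the grasp point (between the pads) lies 19 mm behind it; z points along the fingers, y is the direction in which the jaws open and shut (so a half turn about z gives the same grasp; the last joint's range is limited). The gripper opens to 85 mm and grips with 20 to 120 N. Pads are 22 mm wide; open, the fingers measure 114 mm over their backs; the gripper's body (76 mm by 85 mm) begins 54 mm behind the grasp point. The pads swing forward as they close: fully open they stand 13 mm farther back than shut.
Start: joints at [-1.275, 0.314, -0.047, 1.21, 0, 1.571], TCP at [174.9, -573.938, 231.299] pointing down, gripper open.
Joint ranges: [-2.67, 2.67], [-0.69, 1.73], [-1.03, 1.25], [-2.08, 2.16], [-1.42, 1.45], [-3.14, 3.14]. Speed limits (rad/s): [2.39, 2.39, 3.01, 3.14, 3.14, 3.14].

INTERFACE

Orientations are given as a rotation vector (axis times angle).
In Python, from rig import r gives the robot as it stands.
- The arm moves only by the tool send_rows, never from a script. Its argument "increments" is a list of rows, each a list of 7 numbers: the shift along the tool's x, y, z in m, then the turn, a rotation vector about the tool's x, y, z in degrees, then the finger opening in m, from 0 to 0.0854. A call has 1 to 12 rows; each row shifts and turns the pose as measured when the row begins, along the tool's axes as they then stand; what a row does not reach is not made up. A row lasts 1/10 s, in which the tool goes at most 50 mm and 8.59 degrees, less where a joint would pass 70% of its speed; a pose out of reach is approached as far as the arm can. A call with a gripper value outside its range is refused whole. The fingers move at their own pace and stop on an object; "squeeze" is the grip in N (left out, the last holds). Time passes only in rows, so rows that do not move let the fingers close. It gives the time, the measured TCP pose, the force and the opening at its end, in the units of the state.
- r.state(): the state, without advancing time (a new reading comes with each control period).
- r.read_camera(name): name is "scene" or "side" or "wrist"; returns a dict with "frame" (420x560x3 uint8, red, green, blue), "mtx" (3x3 intrinsics, pixels), "k1" (the pictures are not rectified: a ray, as slopes to the right and down, at radius r is drawn at 1 + k1 r^2 times it, then the intrinsics apply), "rvec" (rotation vector, rad) and "tvec" (3), from world to camera coordinates, as OpenCV has them. Camera axes: x right, y down, z forward; pixel columns grow to the right and rows downward; lengths in mm; the calibration is good to about 2 mm. A picture is of the moment at which its call begins. There is no depth.
- r.finish_job(): hands the job in, once; it reports no verdict.
The state is a dict: "clock": time; "qpos": joint angles; "joint_vel": joint speeds; "joint_efforts": joint torques, N m; "tool_pos": TCP position; "ee_rot": TCP orientation; "ft_force": force on the tool from outside, world axes, zero at the start; "moment": the same for the moment, N m; "finger_gap": opening from 0.0 (shut) to 1.0 (fully open).
Only numpy, scipy, OpenCV 4.12 (cv2) and the standard library are available. Lean on these libraries where they do the work, as an engineer would, in place of code of your own. Each camera call takes 0.05 s, during which the arm holds its last target.

## Working session

There is one attempt and no reset: what is moved stays moved. The work goes in short steps, Python scripts to look and compute and a tool call to move; the robot and the scene stay as the last step left them, time stands still between calls to the robot, and variables do not carry over. Pictures are saved under pics/ and viewed, and the job is handed in when it is done.

Besides the shell and the picture viewer there is one more tool, called after "Call:" as a command line: name --pt "numbers of a row" for each row, then --argument value for the rest. send_rows: Moves the arm, as the interface text tells. Its arguments: {"type":"object","properties":{"increments":{"type":"array"},"squeeze":{"type":"number"}},"required":["increments"]}

```bash
ls; mkdir -p pics; python3 - <<'E'
from rig import r
import cv2
print(r.state())
for n in ["scene","side","wrist"]:
    c=r.read_camera(n)
    cv2.imwrite(f"pics/{n}0.png",c["frame"][:,:,::-1])
    print(n,c["mtx"],c["k1"],c["rvec"],c["tvec"])
E
```

```text
pics
{'clock': 0.0, 'qpos': array([-1.27499212e+00,  3.14211212e-01, -4.80834057e-02,  1.21020335e+00,
       -1.69788523e-05,  1.57081420e+00]), 'joint_vel': array([ 0.0001072 , -0.00151145, -0.00029292, -0.00091504, -0.00050459,
       -0.00025519]), 'joint_efforts': array([-2.56682339e-03, -5.39589500e+01,  3.39750373e+01,  1.90242572e-02,
       -1.23181549e-04, -1.00847006e-05]), 'tool_pos': array([ 174.73029463, -573.385056  ,  230.44155124]), 'ee_rot': array([-3.10563591e+00, -4.62680593e-01,  4.20071219e-04]), 'ft_force': array([-0.08273546, -0.61294883,  0.62235524]), 'moment': array([ 0.01807647, -0.01994447,  0.02585433]), 'finger_gap': 1.0026124659677378}
scene [[429.1525571    0.         277.3011873 ]
 [  0.         429.1525571  211.68509581]
 [  0.           0.           1.        ]] -0.11521065665542264 [ 1.41222625  2.01874568 -0.97093484] [ 146.81952034 -327.17888664 1460.18160035]
side [[399.15958313   0.         280.87593351]
 [  0.         399.15958313 210.02612503]
 [  0.           0.           1.        ]] -0.10176033642856111 [ 2.34204349 -0.50970781  0.18032853] [-496.99212882  231.69241322  829.07040415]
wrist [[296.56217987   0.         282.53418915]
 [  0.         296.56217987 211.80792535]
 [  0.           0.           1.        ]] -0.013107352597161882 [-2.30338073  1.70531606  0.28428403] [-599.91244023  -41.33779421  382.13291614]
```

View pics/scene0.png

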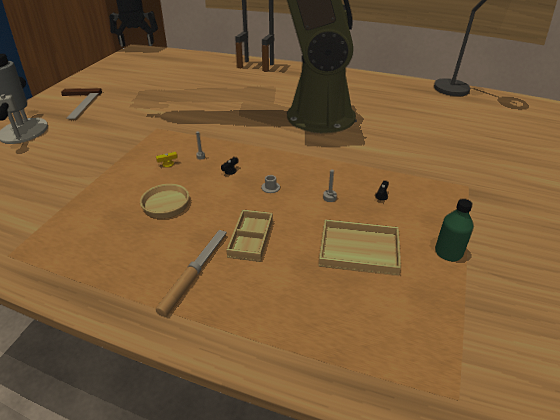

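View pics/side0.png

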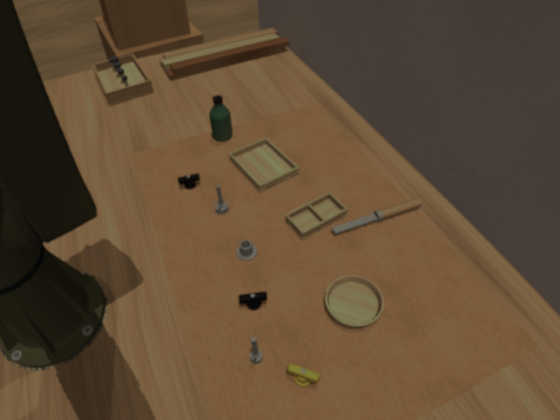

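View pics/wrist0.png

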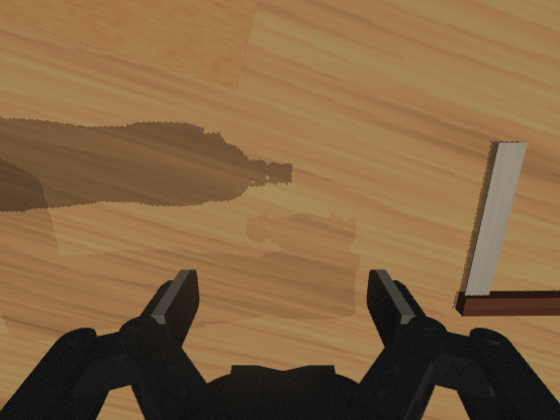

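```bash
cat > h.py <<'E'
import numpy as np, cv2
from scipy.spatial.transform import Rotation as R
def ray(c,uv):
    uv=np.asarray(uv,float).reshape(-1,1,2)
    n=cv2.undistortPoints(uv,c["mtx"],np.array([c["k1"],0,0,0.]))[:,0]
    Rm=R.from_rotvec(np.ravel(c["rvec"])).as_matrix()
    o=-Rm.T@np.ravel(c["tvec"])
    d=np.c_[n,np.ones(len(n))]@Rm
    return o,d/np.linalg.norm(d,axis=1)[:,None]
def plane(c,uv,z):
    o,d=ray(c,uv); return o+d*((z-o[2])/d[:,2])[:,None]
def proj(c,P):
    return cv2.projectPoints(np.asarray(P,float).reshape(-1,1,3),np.ravel(c["rvec"]),np.ravel(c["tvec"]),c["mtx"],np.array([c["k1"],0,0,0.]))[0][:,0]
def tri(c1,u1,c2,u2):
    o1,d1=ray(c1,u1);o2,d2=ray(c2,u2);d1=d1[0];d2=d2[0]
    A=np.c_[d1,-d2];s=np.linalg.lstsq(A,o2-o1,rcond=None)[0]
    a=o1+s[0]*d1;b=o2+s[1]*d2
    return (a+b)/2,np.linalg.norm(a-b)
E
python3 - <<'E'
from rig import r
import cv2
s=r.read_camera("scene")["frame"][:,:,::-1]; d=r.read_camera("side")["frame"][:,:,::-1]
def crop(i,x0,y0,w,h,k,n): cv2.imwrite(f"pics/{n}.png",cv2.resize(i[y0:y0+h,x0:x0+w],None,fx=k,fy=k,interpolation=cv2.INTER_CUBIC))
crop(s,130,120,280,150,2.8,"sc1"); crop(d,160,80,270,190,2.9,"sd1"); crop(d,200,220,200,180,3.3,"sd2")
E
```

```text
(no output)
```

View pics/sc1.png

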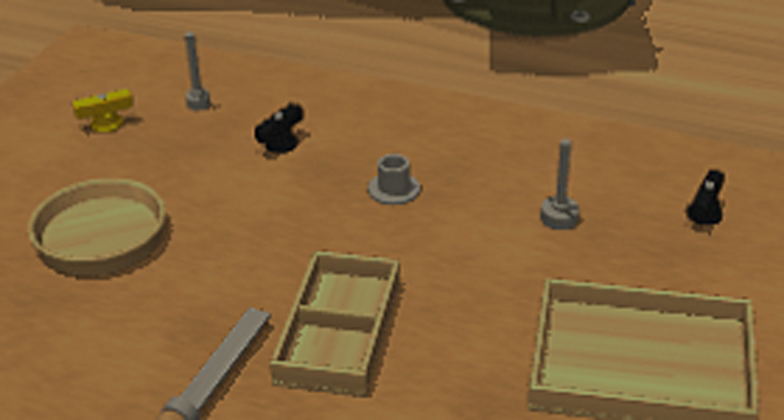

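View pics/sd1.png

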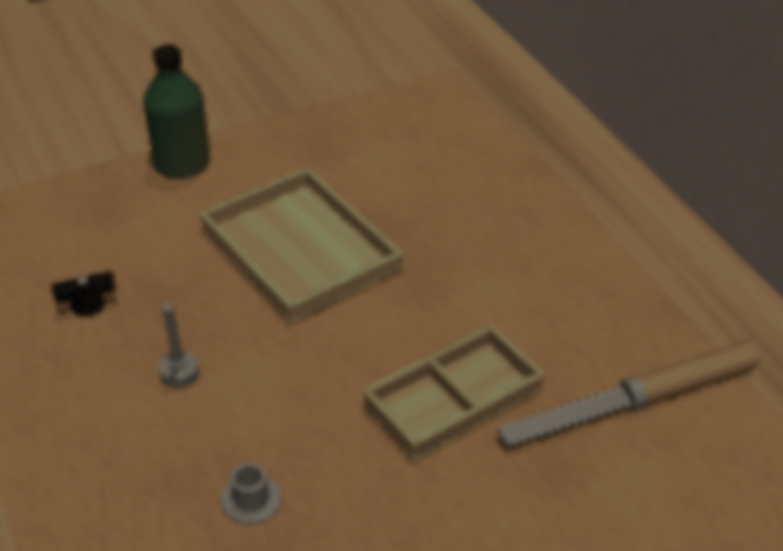

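View pics/sd2.png

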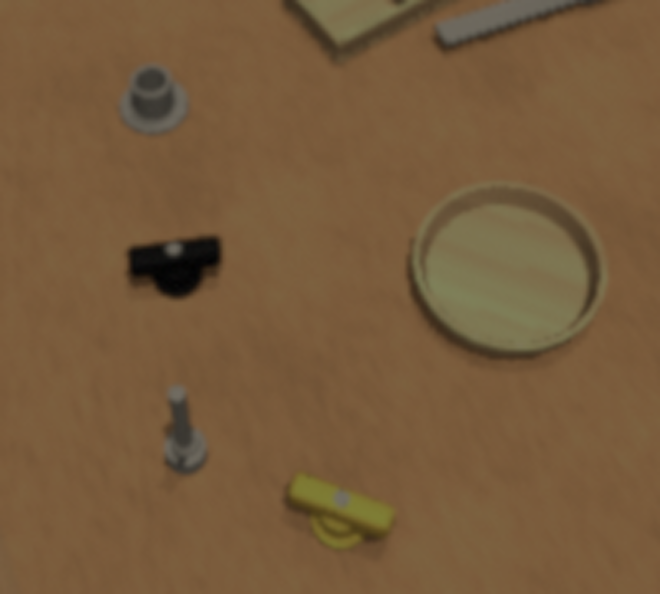

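```bash
python3 - <<'E'
from rig import r
from h import *
S=r.read_camera("scene");D=r.read_camera("side")
sc=lambda x,y:((x+.5)/2.8-.5+130,(y+.5)/2.8-.5+120)
a=lambda x,y:((x+.5)/2.9-.5+160,(y+.5)/2.9-.5+80)
b=lambda x,y:((x+.5)/3.3-.5+200,(y+.5)/3.3-.5+220)
np.set_printoptions(precision=1,suppress=True)
for n,p,q in [("bitS top z85",sc(190,36),b(177,392)),("bitL top z85",sc(565,142),a(168,307)),
 ("knob1 dot z34",sc(279,115),b(175,249)),("knob2 dot z34",sc(710,185),a(83,281)),("bush top z32",sc(394,162),b(151,77))]:
    print(n,*tri(S,p,D,q))
print("bush side z32",plane(D,[b(151,77)],32),plane(S,[sc(394,162)],32))
print("knob1 bar ends",plane(D,[b(131,250),b(219,240)],34))
print("knob2 bar ends",plane(D,[a(53,287),a(114,277)],34))
# trays, rim z=25 outer corners side
print("bit tray scene",plane(S,[sc(316,253),sc(400,261),sc(364,381),sc(272,364)],25))
print("bit tray side",plane(D,[a(491,330),a(541,376),a(415,448),a(366,399)],25))
print("knob tray scene",plane(S,[sc(547,280),sc(752,298),sc(756,404),sc(530,392)],25))
print("knob tray side",plane(D,[a(308,170),a(402,255),a(292,313),a(203,217)],25))
# dish ellipse extremes
print("dish side rim",plane(D,[b(411,266),b(606,266),b(505,183),b(510,347)],22))
print("glue",plane(D,[a(180,160)],0), "chisel",plane(D,[a(505,440),a(635,392),a(755,350)],15))
E
```

```text
bitS top z85 [ 375.7 -258.3   82.2] 0.4602621975391211
bitL top z85 [441.9 147.7  84.7] 0.5123222473461451
knob1 dot z34 [ 414.9 -145.1   34.2] 2.539921059714362
knob2 dot z34 [390.2 272.7  33.5] 2.979512539745049
bush top z32 [451.1  -9.5  33.2] 0.785336520935271
bush side z32 [[451.5  -9.   32. ]] [[449.1  -9.9  32. ]]
knob1 bar ends [[ 390.1 -135.3   34. ]
 [ 443.4 -151.6   34. ]]
knob2 bar ends [[362.8 274.3  34. ]
 [419.  262.9  34. ]]
bit tray scene [[589.8 -27.3  25. ]
 [575.7  43.9  25. ]
 [718.7  69.1  25. ]
 [725.7  -4.   25. ]]
bit tray side [[709.2  58.4  25. ]
 [720.9  -9.7  25. ]
 [586.2 -36.   25. ]
 [572.4  30.1  25. ]]
knob tray scene [[557.9 167.1  25. ]
 [523.4 331.5  25. ]
 [643.8 351.3  25. ]
 [687.6 189.6  25. ]]
knob tray side [[652.2 348.4  25. ]
 [681.6 184.7  25. ]
 [555.4 154.9  25. ]
 [527.  322.   25. ]]
dish side rim [[ 548.6 -213.2   22. ]
 [ 660.5 -266.1   22. ]
 [ 634.8 -184.4   22. ]
 [ 576.4 -288.2   22. ]]
glue [[544.3 457.8   0. ]] chisel [[662.  -52.6  15. ]
 [791.1 -53.1  15. ]
 [919.  -56.3  15. ]]
```

Call:
send_rows --pt "0.0284 -0.0243 0 0 0 0 0.0854" --pt "0.0284 -0.0243 0 0 0 0 0.0854" --pt "0.0284 -0.0243 0 0 0 0 0.0854" --pt "0.0284 -0.0243 0 0 0 0 0.0854" --pt "0.0284 -0.0243 0 0 0 0 0.0854" --pt "0.0284 -0.0243 0 0 0 0 0.0854" --pt "0.0284 -0.0243 0 0 0 0 0.0854" --pt "0.0284 -0.0243 0 0 0 0 0.0854" --pt "0.0284 -0.0243 0 0 0 0 0.0854" --pt "0.0284 -0.0243 0 0 0 0 0.0854"

```text
clock: 1.35
tool_pos: [381.0, -251.9, 230.6]
ee_rot: [3.106, 0.448, 0.003]
ft_force: [0.3, -0.1, 0.7]
finger_gap: 1.002
```

```bash
cat >> h.py <<'E'
def st(r):
    s=r.state();M=R.from_rotvec(s["ee_rot"]).as_matrix()
    yaw=np.degrees(np.arctan2(M[1,0],M[0,0]))
    print("t",round(s["clock"],2),"tcp",np.round(s["tool_pos"],1),"yaw",round(yaw,2),"tilt xy(deg)",np.round(np.degrees(M[:2,2]),2),"F",np.round(s["ft_force"],1),"gap",round(s["finger_gap"],3),"q",np.round(s["qpos"],2))
    return s,M
def go(r,tgt,yaw=None):
    s,M=st(r)
    y0=np.degrees(np.arctan2(M[1,0],M[0,0]))
    if yaw is not None:
        dy=(yaw-y0+90)%180-90
        # move commanded after the turn, about final tool axes
        M2=R.from_euler('z',dy,degrees=True).as_matrix()@M
        print("turn tz deg",round(-dy,2)); 
    else: M2=M
    d=M2.T@(np.asarray(tgt)-s["tool_pos"])
    tr=M.T@np.cross(M[:,2],[0,0,-1])
    print("shift tool mm",np.round(d,1),"|d|",round(np.linalg.norm(d),1),"level turn deg",np.round(np.degrees(tr),2))
E
python3 - <<'E'
from rig import r
from h import *
st(r)
for n in ["wrist","scene","side"]:
    c=r.read_camera(n);cv2.imwrite(f"pics/{n}1.png",c["frame"][:,:,::-1])
    if n=="wrist": print(proj(c,[[376,-258,85],[376,-258,0],[415,-145,34]]))
E
```

```text
t 1.35 tcp [ 381.  -251.9  230.6] yaw 16.4 tilt xy(deg) [ 0.13 -0.16] F [ 0.3 -0.1  0.7] gap 1.002 q [-0.58  0.04 -0.38  1.15 -0.    2.27]
[[285.60267836 204.72828341]
 [284.77674667 185.13296812]
 [197.50145606 131.48685319]]
```

View pics/wrist1.png

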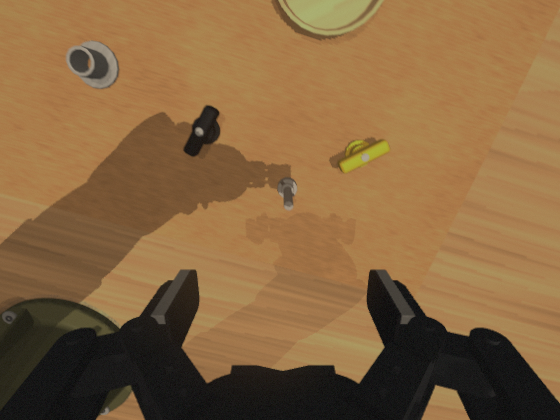

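```bash
python3 - <<'E'
from rig import r
from h import *
np.set_printoptions(precision=1,suppress=True)
W=r.read_camera("wrist");S=r.read_camera("scene");D=r.read_camera("side")
cv2.imwrite("pics/w1c.png",cv2.resize(W["frame"][20:230,50:410,::-1],None,fx=2.2,fy=2.2,interpolation=cv2.INTER_CUBIC))
print("bitS top",plane(W,[[289,205]],85),"head",plane(W,[[287.5,186]],14))
print("knob1 dot",plane(W,[[199,131]],34))
print("bush coll",plane(W,[[82,61]],32),"flange",plane(W,[[94,64]],5))
# cameras' predicted vs. head in scene/side (zoom)
print("tip pads proj", proj(W,[r.state()["tool_pos"]]))
E
```

```text
bitS top [[ 376.9 -261.3   85. ]] head [[ 379.3 -260.3   14. ]]
knob1 dot [[ 415.7 -146.2   34. ]]
bush coll [[450.4 -13.7  32. ]] flange [[450.2 -10.2   5. ]]
tip pads proj [[283.9 275.1]]
```

View pics/w1c.png

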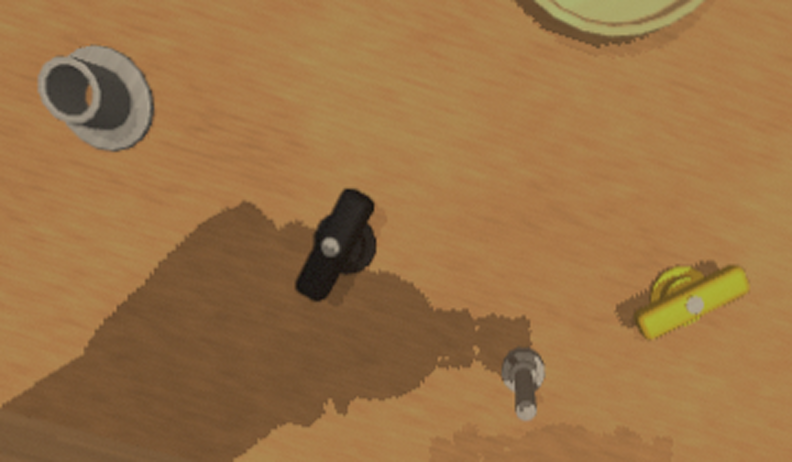

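```bash
python3 - <<'E'
from rig import r
from h import *
go(r,[377.5,-260,42])
E
```

```text
t 1.65 tcp [ 380.  -253.9  230.4] yaw 16.38 tilt xy(deg) [ 0.08 -0.17] F [ 0.1 -0.7  0.4] gap 1.001 q [-0.59  0.04 -0.38  1.15 -0.    2.27]
shift tool mm [ -4.2   4.5 188.4] |d| 188.5 level turn deg [ 0.18 -0.03 -0.  ]
```

Call:
send_rows --pt "-0.0015 0.0015 0.03 0 0 0 0.05" --pt "-0.0015 0.0015 0.03 0 0 0 0.05" --pt "-0.0015 0.0015 0.03 0 0 0 0.05" --pt "0 0 0.03 0 0 0 0.05" --pt "0 0 0.03 0 0 0 0.05" --pt "0 0 0.02 0 0 0 0.05" --pt "0 0 0.01 0 0 0 0.05" --pt "0 0 0 0 0 0 0.05"

```text
clock: 2.45
tool_pos: [373.3, -271.6, 45.7]
ee_rot: [3.106, 0.416, 0.005]
ft_force: [-0.4, -0.6, 0.9]
finger_gap: 0.584
```

```bash
python3 - <<'E'
from rig import r
from h import *
W=r.read_camera("wrist");cv2.imwrite("pics/w2.png",W["frame"][:,:,::-1])
go(r,[377,-259,42])
E
```

```text
t 2.5 tcp [ 373.6 -271.8   46.4] yaw 15.27 tilt xy(deg) [ 0.28 -0.47] F [-0.2 -0.2  0.6] gap 0.587 q [-0.63  0.22 -0.64  0.71 -0.    2.25]
shift tool mm [  6.6 -11.5   4.4] |d| 14.0 level turn deg [ 0.53 -0.15  0.  ]
```

View pics/w2.png

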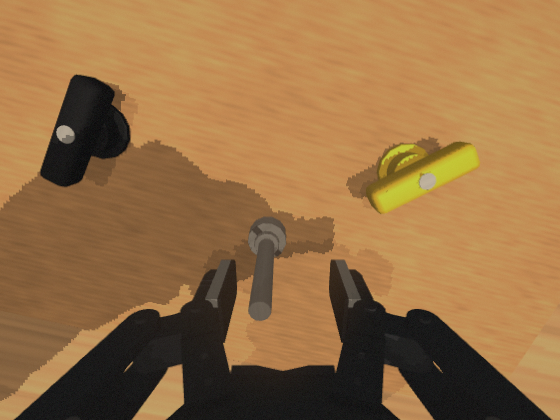

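Call:
send_rows --pt "0.0033 -0.0058 0.002 0.5 -0.15 0 0.05" --pt "0.0033 -0.0055 0.002 0 0 0 0.05" --pt "0 0 0 0 0 0 0.05"

```text
clock: 2.8
tool_pos: [379.1, -260.3, 44.9]
ee_rot: [3.111, 0.414, 0.005]
ft_force: [-0.1, 0.5, 0.5]
finger_gap: 0.586
```

```bash
python3 - <<'E'
from rig import r
from h import *
W=r.read_camera("wrist");cv2.imwrite("pics/w3.png",W["frame"][:,:,::-1])
go(r,[377,-259,42])
E
```

```text
t 2.85 tcp [ 379.3 -260.6   45.1] yaw 15.18 tilt xy(deg) [ 0.23 -0.16] F [0.1 1.2 0. ] gap 0.588 q [-0.6   0.22 -0.64  0.71 -0.    2.27]
shift tool mm [-1.8 -2.2  3.1] |d| 4.2 level turn deg [ 0.22 -0.18  0.  ]
```

View pics/w3.png

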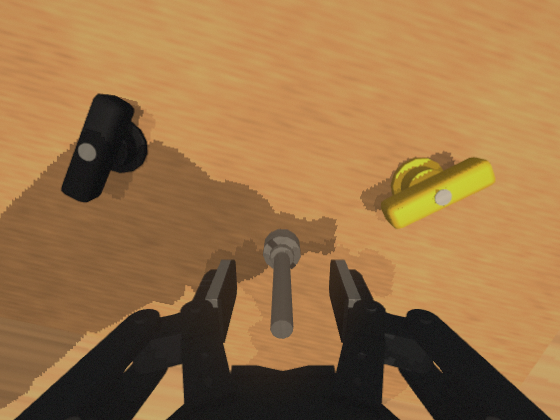

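Call:
send_rows --pt "-0.001 0 0 0 0 0 0.03" --pt "0 0 0 0 0 0 0.015" --pt "0 0 0 0 0 0 0.0" --pt "0 0 0 0 0 0 0.0" --pt "0 0 0 0 0 0 0.0" --pt "0 0 0 0 0 0 0.0" --squeeze 40

```text
clock: 3.45
tool_pos: [379.1, -261.1, 46.1]
ee_rot: [3.109, 0.416, 0.008]
ft_force: [0.5, -0.1, 0.2]
finger_gap: 0.102
```

```bash
python3 - <<'E'
from rig import r
from h import *
W=r.read_camera("wrist");cv2.imwrite("pics/w4.png",W["frame"][:,:,::-1])
st(r)
E
```

```text
t 3.5 tcp [ 379.1 -261.1   46.2] yaw 15.24 tilt xy(deg) [ 0.32 -0.24] F [ 0.2  0.8 -0.3] gap 0.105 q [-0.6   0.21 -0.64  0.71 -0.    2.27]
```

View pics/w4.png

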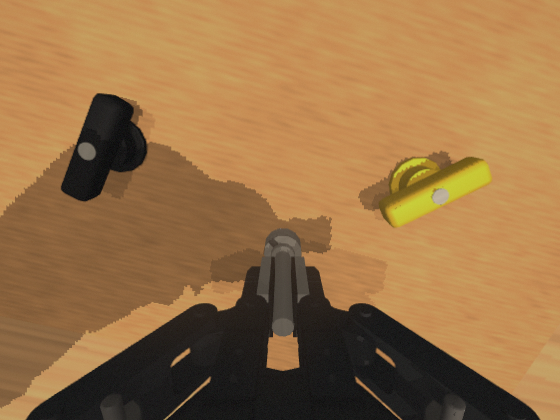

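Call:
send_rows --pt "0 0 -0.01 0 0 0 0.0" --pt "0 0 -0.02 0 0 0 0.0" --pt "0 0 -0.03 0 0 0 0.0" --pt "0 0 -0.03 0 0 0 0.0" --pt "0 0 -0.02 0 0 0 0.0" --pt "0 0 0 0 0 0 0.0"

```text
clock: 4.1
tool_pos: [377.2, -259.9, 162.1]
ee_rot: [3.111, 0.416, 0.005]
ft_force: [0.7, 0.0, -1.0]
finger_gap: 0.102
```

```bash
python3 - <<'E'
from rig import r
from h import *
W=r.read_camera("wrist");cv2.imwrite("pics/w5.png",W["frame"][:,:,::-1])
D=r.read_camera("side");cv2.imwrite("pics/d5.png",cv2.resize(D["frame"][200:400,200:430,::-1],None,fx=3,fy=3))
# bay -x: tray centre (647,12), yaw 11
go(r,[647-34*np.cos(.2)-0,11-34*np.sin(.2),155],11.3)
E
```

```text
t 4.2 tcp [ 375.9 -259.   159.4] yaw 15.22 tilt xy(deg) [ 0.02 -0.04] F [ 0.4 -0.4 -1.5] gap 0.102 q [-0.6   0.09 -0.49  0.99 -0.    2.27]
turn tz deg 3.92
shift tool mm [ 284.8 -211.5    4.3] |d| 354.8 level turn deg [ 0.05 -0.01 -0.  ]
```

View pics/w5.png

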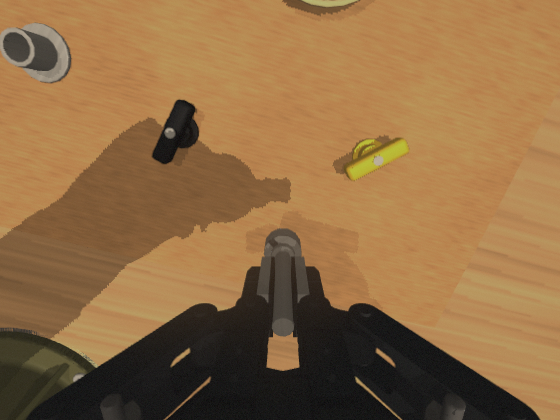

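View pics/d5.png

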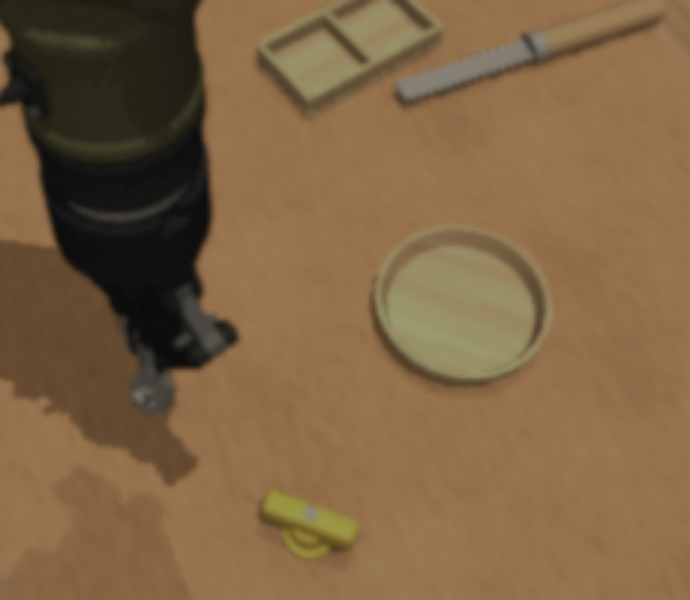

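Call:
send_rows --pt "0 0 0 0 0 3.9 0" --pt "0.012 -0.009 0 0 0 0 0" --pt "0.024 -0.018 0 0 0 0 0" --pt "0.031 -0.023 0 0 0 0 0" --pt "0.031 -0.023 0 0 0 0 0" --pt "0.031 -0.023 0 0 0 0 0" --pt "0.031 -0.023 0 0 0 0 0" --pt "0.031 -0.023 0 0 0 0 0" --pt "0.031 -0.023 0 0 0 0 0" --pt "0.025 -0.019 0 0 0 0 0" --pt "0.012 -0.009 0 0 0 0 0" --pt "0 0 0 0 0 0 0"

```text
clock: 5.4
tool_pos: [588.8, -7.9, 137.3]
ee_rot: [-3.12, -0.298, 0.043]
ft_force: [0.2, -0.2, -1.2]
finger_gap: 0.101
```

```bash
python3 - <<'E'
from rig import r
from h import *
W=r.read_camera("wrist");cv2.imwrite("pics/w6.png",W["frame"][:,:,::-1])
go(r,[647-34*np.cos(.2)-0,11-34*np.sin(.2),155],11.3)
E
```

```text
t 5.45 tcp [587.8  -8.7 137.2] yaw 10.88 tilt xy(deg) [-1.68  0.26] F [ 0.1  0.1 -1.8] gap 0.101 q [-0.02  0.37 -0.19  1.04  0.    2.93]
turn tz deg -0.42
shift tool mm [ 27.4  -7.8 -18.5] |d| 34.0 level turn deg [-0.57  1.6   0.  ]
```

View pics/w6.png

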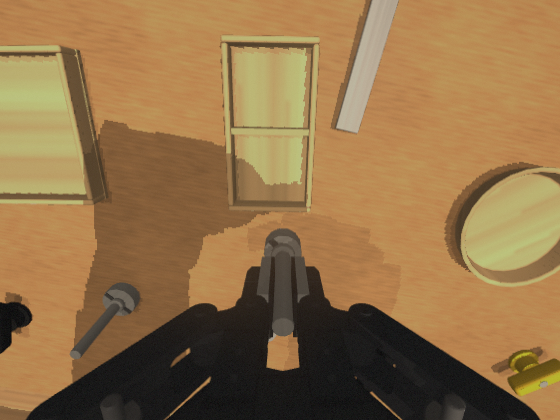

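```bash
python3 - <<'E'
from rig import r
from h import *
np.set_printoptions(precision=1,suppress=True)
W=r.read_camera("wrist");cv2.imwrite("pics/w7.png",cv2.resize(W["frame"][20:230,200:400,::-1],None,fx=2.8,fy=2.8,interpolation=cv2.INTER_CUBIC))
p=plane(W,[[222,38],[319,37],[311,210],[229,209]],25);print(p,p.mean(0),np.degrees(np.arctan2(*( (p[0]+p[1]-p[2]-p[3])[[1,0]]))))
print(np.linalg.norm(np.diff(p,axis=0),axis=1))
st(r)
E
```

```text
[[710.   61.5  25. ]
 [724.2  -9.9  25. ]
 [588.4 -34.5  25. ]
 [575.   38.8  25. ]] [649.4  14.   25. ] 9.899441004887565
[ 72.9 138.   74.5]
t 5.5 tcp [587.3  -9.5 137.6] yaw 10.81 tilt xy(deg) [-1.7  0.2] F [ 0.2  0.  -0.2] gap 0.1 q [-0.   0.4 -0.2  1.   0.   2.9]
```

View pics/w7.png

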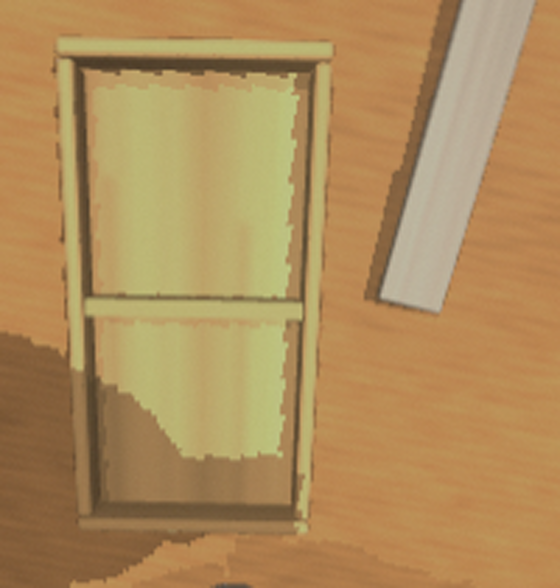

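Call:
send_rows --pt "0 0 -0.003 -0.6 1.6 0 0" --pt "0.015 -0.006 -0.005 0 0 0 0" --pt "0.014 -0.005 -0.002 0 0 0 0" --pt "0 0 0 0 0 0 0"

```text
clock: 5.9
tool_pos: [609.8, 1.9, 146.3]
ee_rot: [3.126, 0.286, -0.007]
ft_force: [0.3, -0.2, -1.0]
finger_gap: 0.102
```

```bash
python3 - <<'E'
from rig import r
from h import *
go(r,[615,6,60],10.8)
E
```

```text
t 5.9 tcp [609.8   1.9 146.3] yaw 10.44 tilt xy(deg) [-0.25 -0.16] F [ 0.3 -0.2 -1. ] gap 0.102 q [ 0.    0.38 -0.15  1.04 -0.    2.96]
turn tz deg -0.36
shift tool mm [ 6.3 -3.2 86.3] |d| 86.6 level turn deg [0.12 0.27 0.  ]
```

Call:
send_rows --pt "0.004 -0.002 0.02 0.1 0.3 0 0" --pt "0.003 -0.001 0.025 0 0 0 0" --pt "0 0 0.02 0 0 0 0" --pt "0 0 0.015 0 0 0 0" --pt "0 0 0 0 0 0 0"

```text
clock: 6.4
tool_pos: [614.5, 1.8, 64.1]
ee_rot: [3.127, 0.28, -0.001]
ft_force: [-0.4, -0.3, -0.4]
finger_gap: 0.105
```

```bash
python3 - <<'E'
from rig import r
from h import *
W=r.read_camera("wrist");cv2.imwrite("pics/w8.png",W["frame"][:,:,::-1])
go(r,[615,6,51],10.8)
E
```

```text
t 6.45 tcp [615.2   1.8  65.2] yaw 10.22 tilt xy(deg) [ 0.06 -0.14] F [0.1 0.1 0.1] gap 0.103 q [ 0.    0.45 -0.24  0.88 -0.    2.97]
turn tz deg -0.58
shift tool mm [ 0.6 -4.2 14.2] |d| 14.8 level turn deg [ 0.14 -0.04  0.  ]
```

View pics/w8.png

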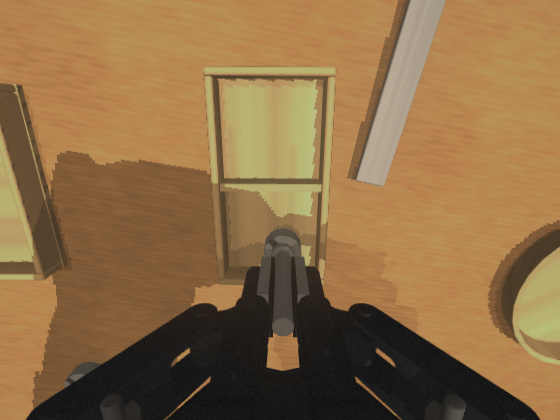

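Call:
send_rows --pt "0 -0.004 0.004 0.1 0 0 0" --pt "0 0 0.004 0 0 0 0" --pt "0 0 0.002 0 0 0 0" --pt "0 0 0 0 0 0 0"

```text
clock: 6.85
tool_pos: [615.9, 5.3, 57.5]
ee_rot: [3.128, 0.278, 0.007]
ft_force: [0.8, 0.6, -1.6]
finger_gap: 0.104
```

```bash
python3 - <<'E'
from rig import r
from h import *
go(r,[615,6,51],10.8)
E
```

```text
t 6.85 tcp [615.9   5.3  57.5] yaw 10.17 tilt xy(deg) [ 0.25 -0.04] F [ 0.8  0.6 -1.6] gap 0.104 q [ 0.01  0.46 -0.25  0.86 -0.    2.97]
turn tz deg -0.63
shift tool mm [-0.8 -0.9  6.4] |d| 6.6 level turn deg [ 0.08 -0.24 -0.  ]
```

Call:
send_rows --pt "0 0 0.003 0.1 -0.2 0 0" --pt "0 0 0.003 0 0 0 0" --pt "0 0 0.0015 0 0 0 0"

```text
clock: 7.15
tool_pos: [617.2, 5.4, 51.1]
ee_rot: [-3.129, -0.279, -0.005]
ft_force: [-3.5, 0.4, 12.0]
finger_gap: 0.101
```

```bash
python3 - <<'E'
from rig import r
from h import *
go(r,[615,6,51],10.8)
D=r.read_camera("side");cv2.imwrite("pics/d9.png",cv2.resize(D["frame"][130:260,220:420,::-1],None,fx=4,fy=4))
E
```

```text
t 7.15 tcp [617.2   5.4  51.1] yaw 10.18 tilt xy(deg) [0.17 0.03] F [-3.5  0.4 12. ] gap 0.101 q [ 0.01  0.47 -0.25  0.85  0.    2.97]
turn tz deg -0.62
shift tool mm [-2.  -1.   0.1] |d| 2.2 level turn deg [-0.   -0.17  0.  ]
```

View pics/d9.png

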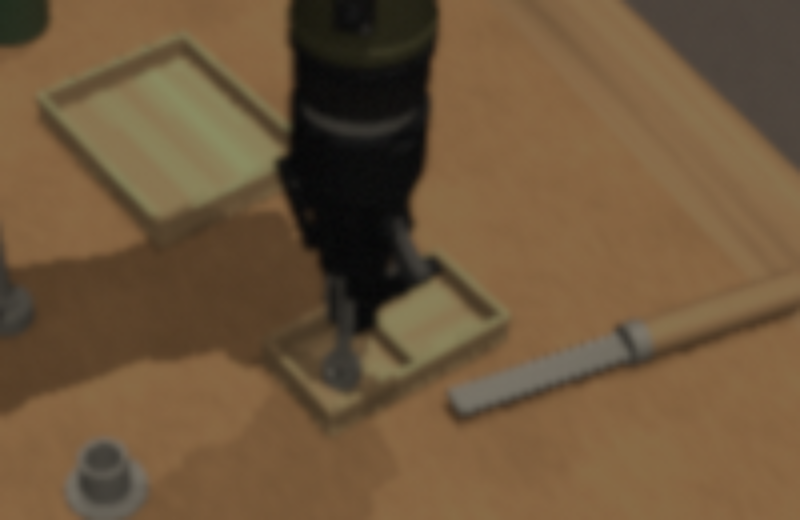

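Call:
send_rows --pt "0 0 0 0 0 0 0.014" --pt "0 0 0 0 0 0 0.018" --pt "0 0 0 0 0 0 0.03" --pt "0 0 0 0 0 0 0.045" --pt "0 0 0 0 0 0 0.045" --pt "0 0 -0.015 0 0 0 0.045" --pt "0 0 -0.03 0 0 0 0.045" --pt "0 0 -0.04 0 0 0 0.045" --pt "0 0 -0.04 0 0 0 0.045" --pt "0 0 -0.01 0 0 0 0.045"

```text
clock: 8.2
tool_pos: [614.2, 5.3, 187.0]
ee_rot: [-3.128, -0.279, 0.006]
ft_force: [0.3, 0.2, 0.0]
finger_gap: 0.528
```

```bash
python3 - <<'E'
from rig import r
from h import *
go(r,[440,147.7,185],5)
D=r.read_camera("wrist");cv2.imwrite("pics/w10.png",D["frame"][:,:,::-1])
E
```

```text
t 8.2 tcp [614.2   5.3 187. ] yaw 10.18 tilt xy(deg) [-0.24  0.02] F [0.3 0.2 0. ] gap 0.528 q [ 0.01  0.36 -0.08  1.13  0.    2.97]
turn tz deg 5.18
shift tool mm [-161.1 -157.1    2.9] |d| 225.0 level turn deg [-0.07  0.23 -0.  ]
```

View pics/w10.png

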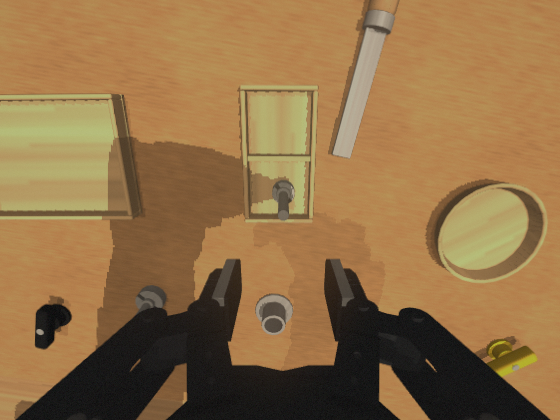

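Call:
send_rows --pt "0 0 0 0 0 -8.5 0.045" --pt "0 0 0 0 0 -8.5 0.045" --pt "0 0 0 0 0 -8.5 0.045" --pt "0 0 0 0 0 -8.5 0.045" --pt "0 0 0 0 0 -8.5 0.045" --pt "0 0 0 0 0 -8.5 0.045" --pt "0 0 0 0 0 -8.5 0.045" --pt "0 0 0 0 0 -8.5 0.045" --pt "0 0 0 0 0 -8.5 0.045" --pt "0 0 0 0 0 -8.5 0.045" --pt "0 0 0 0 0 -8.5 0.045" --pt "0 0 0 0 0 -8.5 0.045"

```text
clock: 9.45
tool_pos: [606.0, 5.2, 168.7]
ee_rot: [-1.709, -2.611, 0.021]
ft_force: [0.1, -0.6, -0.7]
finger_gap: 0.53
```

Call:
send_rows --pt "0 0 0 0 0 -8.5 0.045" --pt "0 0 0 0 0 -8.5 0.045" --pt "0 0 0 0 0 -8.5 0.045" --pt "0 0 0 0 0 -8.5 0.045" --pt "0 0 0 0 0 -8.5 0.045" --pt "0 0 0 0 0 -8.5 0.045" --pt "0 0 0 0 0 -8.5 0.045"

```text
clock: 10.15
tool_pos: [599.5, 5.1, 155.8]
ee_rot: [-0.17, -3.096, 0.003]
ft_force: [-0.8, -0.7, 0.5]
finger_gap: 0.53
```

```bash
python3 - <<'E'
from rig import r
from h import *
go(r,[440,147.7,185])
W=r.read_camera("wrist");cv2.imwrite("pics/w11.png",W["frame"][:,:,::-1])
print(proj(W,[[441.9,147.7,85]]))
E
```

```text
t 10.15 tcp [599.5   5.1 155.8] yaw 173.71 tilt xy(deg) [-2.35  0.01] F [-0.8 -0.7  0.5] gap 0.53 q [ 0.01  0.39 -0.12  1.11  0.    0.12]
shift tool mm [175.2 124.1 -22.7] |d| 215.9 level turn deg [-0.25 -2.34  0.  ]
[[484.59673135 -36.58553743]]
```

View pics/w11.png

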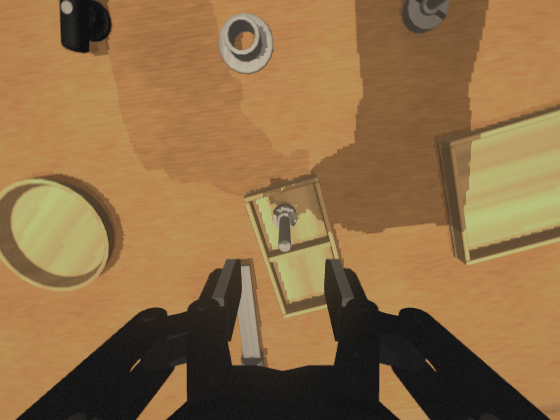

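Call:
send_rows --pt "0 0 -0.01 -0.2 -2.3 0 0.05" --pt "0.01 0.007 -0.006 0 0 0 0.05" --pt "0.022 0.0155 -0.003 0 0 0 0.05" --pt "0.022 0.0155 -0.003 0 0 0 0.05" --pt "0.022 0.0155 -0.003 0 0 0 0.05" --pt "0.022 0.0155 -0.003 0 0 0 0.05" --pt "0.022 0.0155 -0.003 0 0 0 0.05" --pt "0.022 0.0155 0 0 0 0 0.05" --pt "0.022 0.0155 0 0 0 0 0.05" --pt "0.01 0.007 0 0 0 0 0.05" --pt "0 0 0 0 0 0 0.05"

```text
clock: 11.3
tool_pos: [424.9, 153.6, 180.4]
ee_rot: [-0.2, -3.115, 0.004]
ft_force: [0.5, 0.6, 0.1]
finger_gap: 0.585
```

```bash
python3 - <<'E'
from rig import r
from h import *
W=r.read_camera("wrist");cv2.imwrite("pics/w12.png",W["frame"][:,:,::-1])
print(proj(W,[[441.9,147.7,85]]))
go(r,[441.9,147.7,45])
E
```

```text
[[279.12512028 233.74733324]]
t 11.35 tcp [425.5 153.3 180.5] yaw 172.61 tilt xy(deg) [-1.14 -0.09] F [-0.2 -0.1 -0.1] gap 0.588 q [ 0.34  0.08 -0.45  1.06  0.01  0.47]
shift tool mm [-19.6  -2.9 135.1] |d| 136.6 level turn deg [-0.23 -1.12 -0.  ]
```

View pics/w12.png

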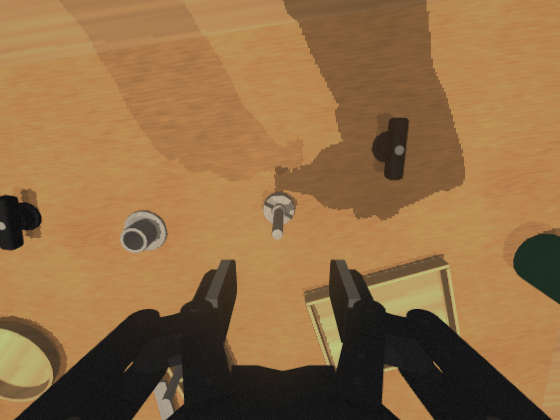

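Call:
send_rows --pt "-0.01 -0.0015 0.01 -0.2 -1.1 0 0.05" --pt "-0.009 -0.001 0.025 0 0 0 0.05" --pt "0 0 0.03 0 0 0 0.05" --pt "0 0 0.03 0 0 0 0.05" --pt "0 0 0.02 0 0 0 0.05" --pt "0 0 0.01 0 0 0 0.05" --pt "0 0 0 0 0 0 0.05"

```text
clock: 12.05
tool_pos: [452.3, 144.1, 51.5]
ee_rot: [0.219, 3.128, -0.003]
ft_force: [-0.6, -1.0, -0.8]
finger_gap: 0.585
```

```bash
python3 - <<'E'
from rig import r
from h import *
W=r.read_camera("wrist");cv2.imwrite("pics/w13.png",W["frame"][:,:,::-1])
go(r,[441.9,147.7,45])
E
```

```text
t 12.1 tcp [452.7 144.3  52.2] yaw 172.01 tilt xy(deg) [ 0.39 -0.11] F [-0.1 -0.6  0.5] gap 0.588 q [ 0.31  0.23 -0.6   0.73 -0.    0.45]
shift tool mm [11.3  1.8  7.2] |d| 13.5 level turn deg [-0.06  0.4  -0.  ]
```

View pics/w13.png

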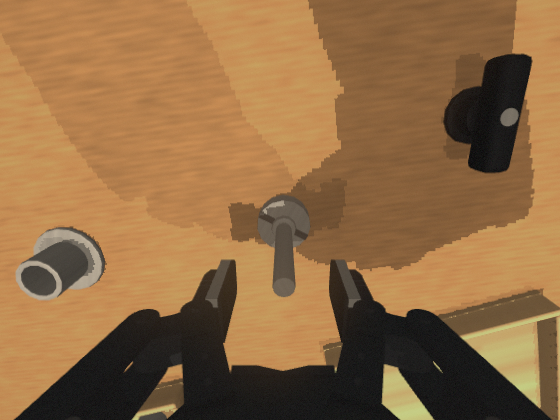

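Call:
send_rows --pt "0.005 0.001 0.003 0 0.4 0 0.05" --pt "0.005 0 0.003 0 0 0 0.05" --pt "0 0 0 0 0 0 0.05" --pt "0 0 0 0 0 0 0.03"

```text
clock: 12.5
tool_pos: [445.0, 147.5, 48.8]
ee_rot: [0.22, 3.13, 0.001]
ft_force: [-0.0, 0.3, 0.5]
finger_gap: 0.431
```

```bash
python3 - <<'E'
from rig import r
from h import *
W=r.read_camera("wrist");cv2.imwrite("pics/w14.png",W["frame"][:,:,::-1])
go(r,[441.9,147.7,45])
E
```

```text
t 12.55 tcp [445.  147.5  48.8] yaw 171.96 tilt xy(deg) [0.23 0.03] F [-0.2  0.5  0.2] gap 0.357 q [ 0.32  0.23 -0.62  0.72 -0.    0.46]
shift tool mm [ 3.1 -0.2  3.8] |d| 4.9 level turn deg [ 0.07  0.23 -0.  ]
```

View pics/w14.png

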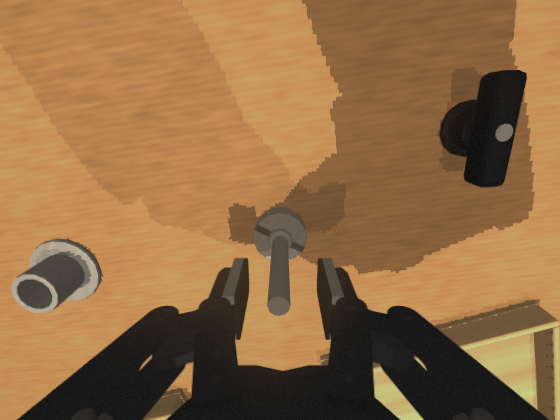

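Call:
send_rows --pt "0.005 0.0005 0.002 0 0.2 0 0.03" --pt "0 0 0 0 0 0 0.015" --pt "0 0 0 0 0 0 0" --pt "0 0 0 0 0 0 0" --pt "0 0 0 0 0 0 0" --pt "0 0 0 0 0 0 0" --squeeze 50

```text
clock: 13.15
tool_pos: [439.7, 149.0, 47.0]
ee_rot: [0.22, 3.133, 0.002]
ft_force: [0.4, 0.1, 1.2]
finger_gap: 0.099
```

```bash
python3 - <<'E'
from rig import r
from h import *
W=r.read_camera("wrist");cv2.imwrite("pics/w15.png",W["frame"][:,:,::-1])
go(r,[441.9,147.7,155])
E
```

```text
t 13.2 tcp [439.7 149.   47. ] yaw 171.98 tilt xy(deg) [0.05 0.08] F [-0.3  0.4  0.1] gap 0.104 q [ 0.33  0.22 -0.63  0.72  0.    0.47]
shift tool mm [  -2.5   -0.8 -108. ] |d| 108.0 level turn deg [0.08 0.04 0.  ]
```

View pics/w15.png

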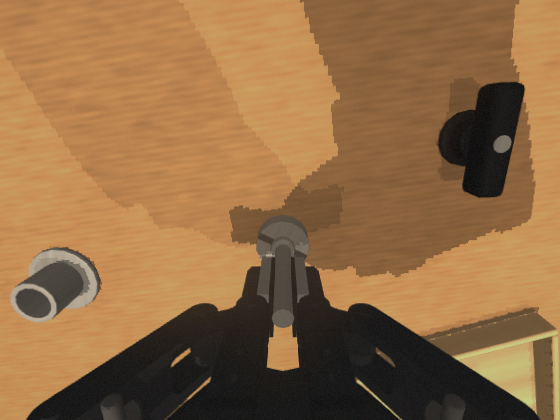

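Held at TCP z 47; lift and carry to the far bay (682,19).

Call:
send_rows --pt "0 0 -0.01 0 0 0 0.0" --pt "0 0 -0.02 0 0 0 0.0" --pt "0 0 -0.03 0 0 0 0.0" --pt "0 0 -0.03 0 0 0 0.0" --pt "0 0 -0.02 0 0 0 0.0" --pt "0 0 0 0 0 0 0.0"

```text
clock: 13.8
tool_pos: [438.6, 148.3, 163.1]
ee_rot: [-0.22, -3.133, -0.001]
ft_force: [0.7, -0.3, -1.8]
finger_gap: 0.101
```

```bash
python3 - <<'E'
from rig import r
from h import *
go(r,[682,19,170])
E
```

```text
t 13.8 tcp [438.6 148.3 163.1] yaw 171.97 tilt xy(deg) [-0.06  0.03] F [ 0.7 -0.3 -1.8] gap 0.101 q [ 0.33  0.1  -0.47  1.    0.    0.47]
shift tool mm [-259.1  -94.    -7.3] |d| 275.7 level turn deg [ 0.02 -0.06  0.  ]
```

Call:
send_rows --pt "-0.012 -0.004 -0.003 0 0 0 0" --pt "-0.024 -0.009 -0.003 0 0 0 0" --pt "-0.03 -0.011 -0.003 0 0 0 0" --pt "-0.03 -0.011 -0.003 0 0 0 0" --pt "-0.03 -0.011 -0.003 0 0 0 0" --pt "-0.03 -0.011 -0.003 0 0 0 0" --pt "-0.03 -0.011 -0.003 0 0 0 0" --pt "-0.03 -0.011 -0.003 0 0 0 0" --pt "-0.024 -0.009 -0.002 0 0 0 0" --pt "-0.012 -0.004 -0.002 0 0 0 0" --pt "0 0 0 0 0 0 0"

```text
clock: 14.9
tool_pos: [684.6, 9.3, 174.6]
ee_rot: [-0.219, -3.118, 0.007]
ft_force: [-0.3, 0.3, -1.6]
finger_gap: 0.099
```

```bash
python3 - <<'E'
from rig import r
from h import *
W=r.read_camera("wrist");cv2.imwrite("pics/w16.png",W["frame"][:,:,::-1])
go(r,[682,19,150],180+10.5)
E
```

```text
t 14.95 tcp [683.5   9.6 174.1] yaw 171.98 tilt xy(deg) [-1.01 -0.18] F [ 0.1  0.4 -2.5] gap 0.101 q [ 0.02  0.51  0.12  1.19 -0.    0.16]
turn tz deg -18.52
shift tool mm [-0.6  9.6 24.1] |d| 25.9 level turn deg [-0.31 -0.98  0.  ]
```

View pics/w16.png

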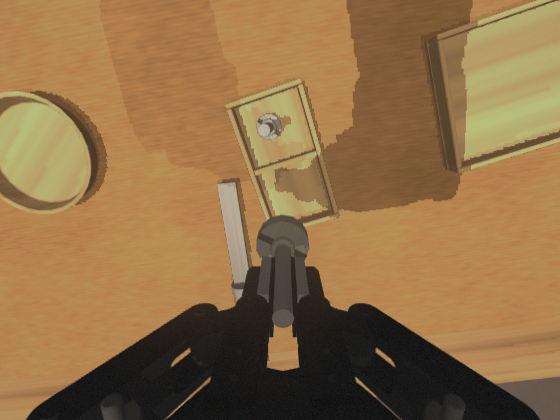

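Call:
send_rows --pt "0.001 0.004 0.01 -0.3 -1.0 0 0" --pt "0.001 0.004 0.02 0 0 0 0" --pt "0 0 0.02 0 0 0 0" --pt "0 0 0.02 0 0 0 0" --pt "0 0 0.015 0 0 0 0" --pt "0 0 0.005 0 0 0 0" --pt "0 0 0 0 0 0 0"

```text
clock: 15.65
tool_pos: [675.1, 19.1, 75.5]
ee_rot: [-0.215, -3.125, 0.001]
ft_force: [-0.3, -1.1, -1.2]
finger_gap: 0.098
```

```bash
python3 - <<'E'
from rig import r
from h import *
W=r.read_camera("wrist");cv2.imwrite("pics/w17.png",W["frame"][:,:,::-1])
go(r,[682,19,52])
E
```

```text
t 15.7 tcp [675.2  19.1  75.9] yaw 172.12 tilt xy(deg) [-0.5   0.01] F [-0.6 -0.7 -1.1] gap 0.102 q [ 0.03  0.55 -0.05  0.98  0.    0.17]
shift tool mm [-6.9  0.8 23.8] |d| 24.8 level turn deg [-0.06 -0.5   0.  ]
```

View pics/w17.png

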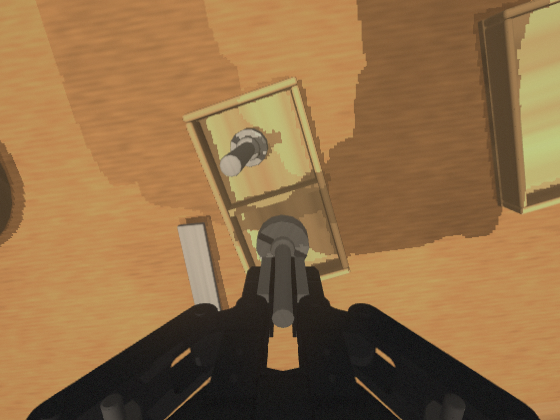

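Call:
send_rows --pt "-0.002 0.0015 0.005 0 -0.5 0 0" --pt "-0.002 0.0015 0.006 0 0 0 0" --pt "0 0 0.004 0 0 0 0" --pt "0 0 0 0 0 0 0"

```text
clock: 16.1
tool_pos: [681.8, 22.0, 62.5]
ee_rot: [0.215, 3.129, -0.001]
ft_force: [-0.2, 0.6, -1.7]
finger_gap: 0.098
```

```bash
python3 - <<'E'
from rig import r
from h import *
W=r.read_camera("wrist");cv2.imwrite("pics/w18.png",W["frame"][:,:,::-1])
go(r,[682,19,52])
E
```

```text
t 16.15 tcp [682.   22.   62.9] yaw 172.15 tilt xy(deg) [ 0.32 -0.05] F [ 0.5  0.3 -1.5] gap 0.102 q [ 0.03  0.56 -0.06  0.94 -0.    0.17]
shift tool mm [-0.4 -3.  10.9] |d| 11.3 level turn deg [-0.    0.33 -0.  ]
```

View pics/w18.png

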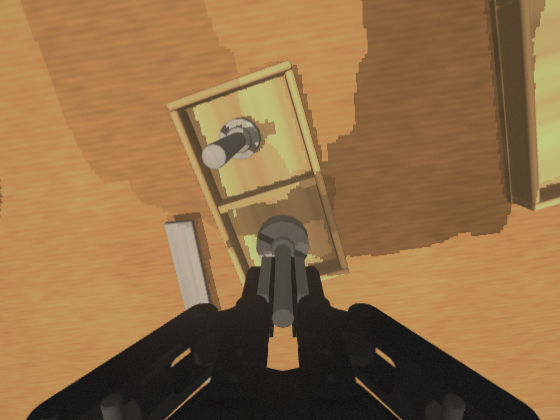

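Inside the bay, clear of all walls. Lower to contact.

Call:
send_rows --pt "0 0 0.004 0 0.3 0 0" --pt "0 0 0.004 0 0 0 0" --pt "0 0 0.002 0 0 0 0"

```text
clock: 16.45
tool_pos: [682.8, 22.0, 53.0]
ee_rot: [0.215, 3.133, 0.0]
ft_force: [0.5, 0.3, -0.5]
finger_gap: 0.097
```

```bash
python3 - <<'E'
from rig import r
from h import *
go(r,[682,19,52])
E
```

```text
t 16.45 tcp [682.8  22.   53. ] yaw 172.14 tilt xy(deg) [0.09 0.  ] F [ 0.5  0.3 -0.5] gap 0.097 q [ 0.03  0.58 -0.07  0.93 -0.    0.17]
shift tool mm [ 0.4 -3.   1. ] |d| 3.2 level turn deg [0.01 0.09 0.  ]
```

Call:
send_rows --pt "0 0 0.0015 0 0 0 0" --pt "0 0 0.001 0 0 0 0"

```text
clock: 16.65
tool_pos: [683.1, 21.9, 52.0]
ee_rot: [0.215, 3.132, 0.0]
ft_force: [-3.3, -0.1, 10.1]
finger_gap: 0.102
```

```bash
python3 - <<'E'
from rig import r
from h import *
st(r)
E
```

```text
t 16.65 tcp [683.1  21.9  52. ] yaw 172.13 tilt xy(deg) [0.14 0.  ] F [-3.3 -0.1 10.1] gap 0.102 q [ 0.03  0.58 -0.07  0.92 -0.    0.17]
```

Contact. Release and rise.

Call:
send_rows --pt "0 0 0 0 0 0 0.014" --pt "0 0 0 0 0 0 0.018" --pt "0 0 0 0 0 0 0.03" --pt "0 0 0 0 0 0 0.045" --pt "0 0 0 0 0 0 0.045" --pt "0 0 -0.015 0 0 0 0.045" --pt "0 0 -0.03 0 0 0 0.045" --pt "0 0 -0.04 0 0 0 0.045" --pt "0 0 -0.04 0 0 0 0.045" --pt "0 0 -0.01 0 0 0 0.045"

```text
clock: 17.65
tool_pos: [681.1, 21.8, 193.0]
ee_rot: [-0.216, -3.133, 0.0]
ft_force: [1.7, 0.4, 0.9]
finger_gap: 0.526
```

```bash
python3 - <<'E'
from rig import r
from h import *
W=r.read_camera("wrist");cv2.imwrite("pics/w19.png",W["frame"][:,:,::-1])
go(r,[390,271,150],169)
E
```

```text
t 17.7 tcp [681.3  21.7 193.1] yaw 172.12 tilt xy(deg) [-0.03 -0.  ] F [0.1 0.3 1.6] gap 0.527 q [ 0.03  0.49  0.12  1.2  -0.    0.17]
turn tz deg 3.12
shift tool mm [333.5 189.1  43.2] |d| 385.8 level turn deg [-0.01 -0.03 -0.  ]
```

View pics/w19.png

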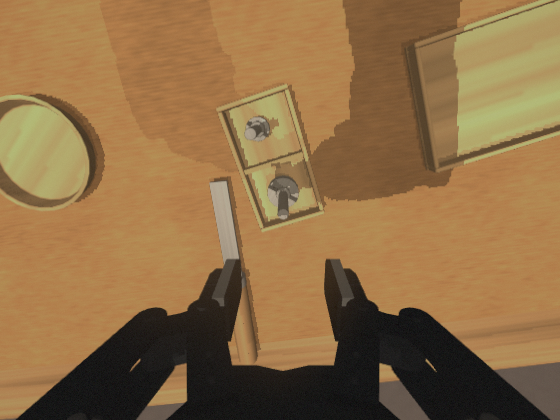

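Call:
send_rows --pt "0 0 0 0 0 3.1 0.045" --pt "0.012 0.007 0 0 0 0 0.045" --pt "0.03 0.017 0 0 0 0 0.045" --pt "0.037 0.021 0 0 0 0 0.045" --pt "0.037 0.021 0 0 0 0 0.045" --pt "0.037 0.021 0 0 0 0 0.045" --pt "0.037 0.021 0 0 0 0 0.045" --pt "0.037 0.021 0 0 0 0 0.045" --pt "0.037 0.021 0 0 0 0 0.045" --pt "0.03 0.017 0 0 0 0 0.045" --pt "0.012 0.007 0 0 0 0 0.045" --pt "0 0 0 0 0 0 0.045"

```text
clock: 18.9
tool_pos: [399.9, 256.1, 185.2]
ee_rot: [-0.307, -3.118, 0.007]
ft_force: [-0.4, 0.2, -0.3]
finger_gap: 0.525
```

```bash
python3 - <<'E'
from rig import r
from h import *
np.set_printoptions(precision=1,suppress=True)
go(r,[390,271,150],169)
W=r.read_camera("wrist");cv2.imwrite("pics/w20.png",W["frame"][:,:,::-1])
print(proj(W,[[390,271,34]]))
E
```

```text
t 18.9 tcp [399.9 256.1 185.2] yaw 168.73 tilt xy(deg) [-0.5 -0.2] F [-0.4  0.2 -0.3] gap 0.525 q [ 0.6  0.1 -0.4  1.1  0.   0.8]
turn tz deg -0.27
shift tool mm [12.3 12.9 35.3] |d| 39.5 level turn deg [-0.3 -0.5  0. ]
[[296.1 184.1]]
```

View pics/w20.png

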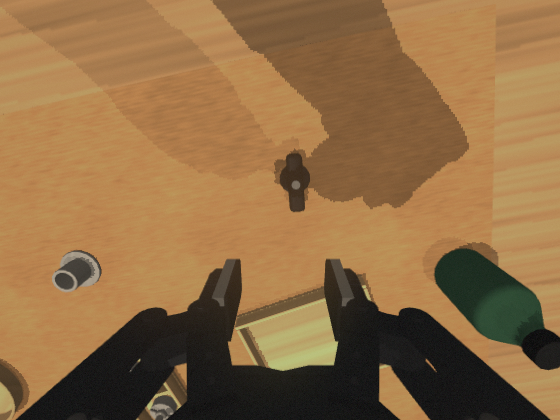

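```bash
python3 - <<'E'
from rig import r
from h import *
W=r.read_camera("wrist")
I=W["frame"].max(2)
m=np.zeros_like(I);m[145:220,270:325]=(I[145:220,270:325]<45)*255
f=W["frame"][20:0,:]
c=max(cv2.findContours(m,0,1)[0],key=cv2.contourArea);print(cv2.contourArea(c),cv2.minAreaRect(c))
p=plane(W,[[294,157],[297,209]],32);print(p,p.mean(0),np.degrees(np.arctan2(*(p[0]-p[1])[[1,0]])))
cv2.imwrite("pics/w20c.png",cv2.resize(W["frame"][140:230,250:350,::-1],None,fx=6,fy=6,interpolation=cv2.INTER_CUBIC))
E
```

```text
Traceback (most recent call last):
ValueError: max() iterable argument is empty
```

```bash
python3 - <<'E'
from rig import r
from h import *
W=r.read_camera("wrist")
I=W["frame"].max(2)
print(np.percentile(I[145:220,270:325],[0,5,10,20,50]))
p=plane(W,[[294,157],[297,209]],32);print(p,p.mean(0),np.degrees(np.arctan2(*(p[0]-p[1])[[1,0]])))
cv2.imwrite("pics/w20c.png",cv2.resize(W["frame"][140:230,250:350,::-1],None,fx=6,fy=6,interpolation=cv2.INTER_CUBIC))
E
```

```text
[ 57.  62.  64.  69. 134.]
[[364.66575086 273.1210478   32.        ]
 [418.67137866 266.14208284  32.        ]] [391.66856476 269.63156532  32.        ] 172.63666692956554
```

View pics/w20c.png

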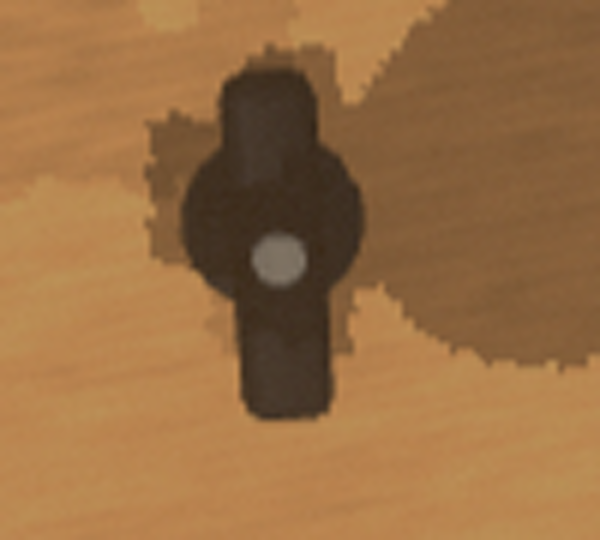

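Call:
send_rows --pt "0 0 0 -0.3 -0.5 -2.8 0.045" --pt "0.006 0.006 0.02 0 0 0 0.045" --pt "0.005 0.005 0.03 0 0 0 0.045" --pt "0 0 0.03 0 0 0 0.045" --pt "0 0 0.025 0 0 0 0.045" --pt "0 0 0.01 0 0 0 0.045" --pt "0 0 0 0 0 0 0.045"

```text
clock: 19.75
tool_pos: [401.4, 263.5, 67.1]
ee_rot: [0.253, 3.125, 0.001]
ft_force: [0.3, -0.0, 1.4]
finger_gap: 0.525
```

```bash
python3 - <<'E'
from rig import r
from h import *
np.set_printoptions(precision=1,suppress=True)
r.read_camera("side")
go(r,[390.7,270.3,18.5],171.5)
W=r.read_camera("wrist");cv2.imwrite("pics/w21.png",W["frame"][:,:,::-1])
print(proj(W,[[390,271,34]]))
E
```

```text
t 19.8 tcp [401.7 263.7  67.8] yaw 170.75 tilt xy(deg) [0.4 0. ] F [-0.1  0.5  0.2] gap 0.527 q [ 0.6  0.2 -0.6  0.8 -0.   0.7]
turn tz deg -0.75
shift tool mm [12.2  4.8 49.3] |d| 51.0 level turn deg [0.1 0.4 0. ]
[[291.2 224.2]]
```

View pics/w21.png

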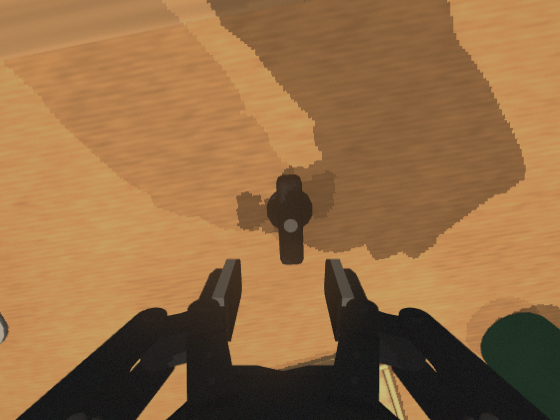

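Call:
send_rows --pt "0.005 0.002 0.008 0.1 0.4 -0.7 0.045" --pt "0.006 0.0025 0.012 0 0 0 0.045" --pt "0 0 0.012 0 0 0 0.045" --pt "0 0 0.008 0 0 0 0.045" --pt "0 0 0.002 0 0 0 0.045" --pt "0 0 0 0 0 0 0.045"

```text
clock: 20.45
tool_pos: [393.7, 272.8, 26.1]
ee_rot: [0.231, 3.128, 0.007]
ft_force: [0.3, -0.4, -0.6]
finger_gap: 0.527
```

```bash
python3 - <<'E'
from rig import r
from h import *
np.set_printoptions(precision=1,suppress=True)
r.read_camera("side")
go(r,[390.7,270.3,18.5],171.5)
W=r.read_camera("wrist");cv2.imwrite("pics/w22.png",W["frame"][:,:,::-1])
print(proj(W,[[390,271,34],r.state()["tool_pos"]]))
E
```

```text
t 20.5 tcp [393.8 272.8  26.2] yaw 171.54 tilt xy(deg) [0.3 0.2] F [ 0.5 -0.7 -0.3] gap 0.527 q [ 0.6  0.3 -0.6  0.7  0.   0.8]
turn tz deg 0.04
shift tool mm [ 2.7 -3.   7.7] |d| 8.7 level turn deg [ 0.3  0.3 -0. ]
[[278.8 270.4]
 [283.5 269.4]]
```

View pics/w22.png

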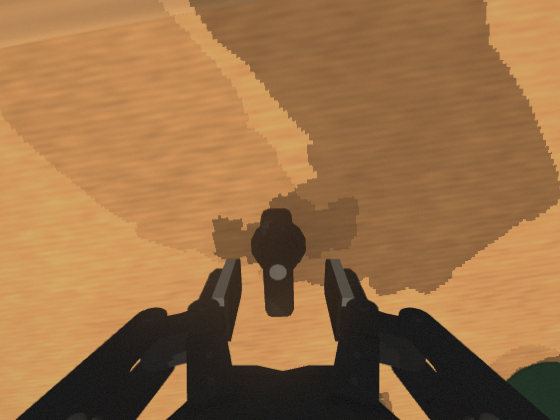

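Call:
send_rows --pt "0.0015 -0.002 0.003 0.2 0.3 0 0.045" --pt "0.001 -0.0005 0.003 0 0 0 0.045" --pt "0 0 0.001 0 0 0 0.035" --pt "0 0 0 0 0 0 0.025" --squeeze 40

```text
clock: 20.95
tool_pos: [391.9, 271.1, 19.9]
ee_rot: [0.232, 3.132, 0.004]
ft_force: [0.2, -0.0, -0.1]
finger_gap: 0.293
```

```bash
python3 - <<'E'
from rig import r
from h import *
np.set_printoptions(precision=1,suppress=True)
go(r,[390.7,270.3,18.5],171.5)
W=r.read_camera("wrist");cv2.imwrite("pics/w23.png",W["frame"][:,:,::-1])
E
```

```text
t 20.95 tcp [391.9 271.1  19.9] yaw 171.52 tilt xy(deg) [0.1 0.2] F [ 0.2 -0.  -0.1] gap 0.293 q [ 0.6  0.3 -0.6  0.7  0.   0.8]
turn tz deg 0.02
shift tool mm [ 1.1 -0.9  1.4] |d| 2.0 level turn deg [0.2 0.1 0. ]
```

View pics/w23.png

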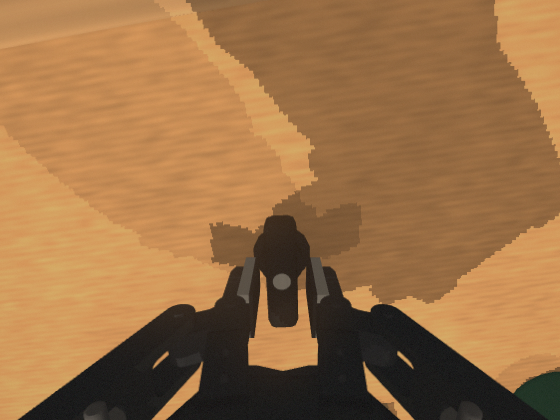

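Centred; close.

Call:
send_rows --pt "0 0 0.0005 0 0 0 0.012" --pt "0 0 0 0 0 0 0.005" --pt "0 0 0 0 0 0 0.005" --pt "0 0 0 0 0 0 0.005" --pt "0 0 0 0 0 0 0.005"

```text
clock: 21.5
tool_pos: [392.3, 271.3, 19.9]
ee_rot: [0.232, 3.131, 0.005]
ft_force: [-0.3, 0.3, 0.0]
finger_gap: 0.171
```

```bash
python3 - <<'E'
from rig import r
from h import *
np.set_printoptions(precision=1,suppress=True)
st(r)
W=r.read_camera("wrist");cv2.imwrite("pics/w24.png",W["frame"][:,:,::-1])
E
```

```text
t 21.5 tcp [392.3 271.3  19.9] yaw 171.52 tilt xy(deg) [0.1 0.2] F [-0.3  0.3  0. ] gap 0.171 q [ 0.6  0.3 -0.6  0.7  0.   0.8]
```

View pics/w24.png

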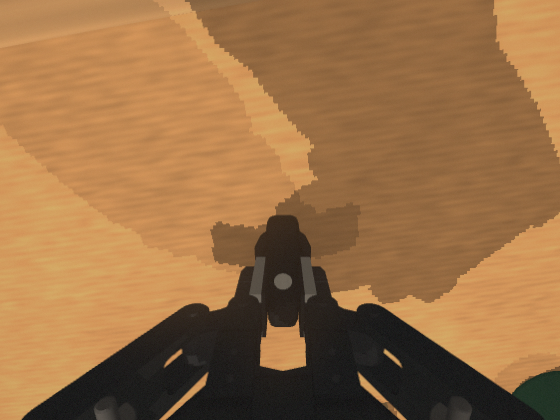

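Call:
send_rows --pt "0 0 -0.008 0 0 0 0.005" --pt "0 0 -0.02 0 0 0 0.005" --pt "0 0 -0.03 0 0 0 0.005" --pt "0 0 -0.03 0 0 0 0.005" --pt "0 0 0 0 0 0 0.005"

```text
clock: 22.05
tool_pos: [391.0, 270.3, 111.8]
ee_rot: [-0.232, -3.132, -0.002]
ft_force: [0.7, 0.5, -0.6]
finger_gap: 0.175
```

```bash
python3 - <<'E'
from rig import r
from h import *
np.set_printoptions(precision=1,suppress=True)
go(r,[597,286,115],192)
W=r.read_camera("wrist");cv2.imwrite("pics/w25.png",W["frame"][:,:,::-1])
E
```

```text
t 22.05 tcp [391.  270.3 111.8] yaw 171.51 tilt xy(deg) [-0.   0.1] F [ 0.7  0.5 -0.6] gap 0.175 q [ 0.6  0.2 -0.5  0.9  0.   0.8]
turn tz deg -20.49
shift tool mm [-204.8  -27.4   -3.4] |d| 206.6 level turn deg [ 0.1 -0.  -0. ]
```

View pics/w25.png

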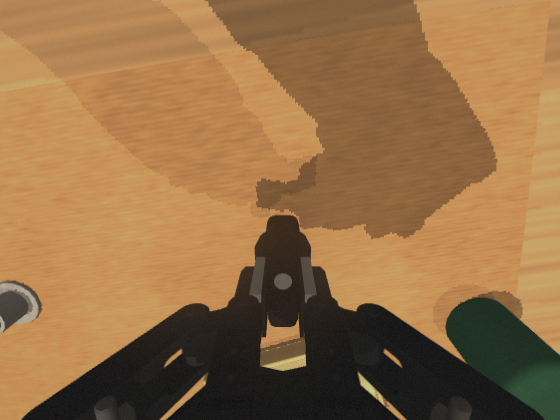

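Call:
send_rows --pt "0 0 -0.001 0 0 -6.8 0.005" --pt "0 0 -0.001 0 0 -6.8 0.005" --pt "0 0 -0.001 0 0 -6.8 0.005" --pt "-0.012 -0.0015 -0.002 0 0 0 0.005" --pt "-0.024 -0.003 -0.002 0 0 0 0.005" --pt "-0.032 -0.0045 -0.002 0 0 0 0.005" --pt "-0.032 -0.0045 -0.002 0 0 0 0.005" --pt "-0.032 -0.0045 -0.002 0 0 0 0.005" --pt "-0.032 -0.0045 -0.002 0 0 0 0.005" --pt "-0.024 -0.003 -0.002 0 0 0 0.005" --pt "-0.01 -0.0015 -0.001 0 0 0 0.005" --pt "0 0 0 0 0 0 0.005"

```text
clock: 23.3
tool_pos: [598.0, 281.6, 116.3]
ee_rot: [0.306, -3.115, 0.008]
ft_force: [-0.3, -0.1, -0.6]
finger_gap: 0.176
```

```bash
python3 - <<'E'
from rig import r
from h import *
np.set_printoptions(precision=1,suppress=True)
r.read_camera("side")
go(r,[597,286,115],192)
W=r.read_camera("wrist");cv2.imwrite("pics/w26.png",W["frame"][:,:,::-1])
E
```

```text
t 23.35 tcp [597.  281.4 116.1] yaw -168.74 tilt xy(deg) [-0.7 -0.4] F [ 0.4  0.2 -0.9] gap 0.173 q [ 0.4  0.5 -0.   1.  -0.   0.2]
turn tz deg -0.74
shift tool mm [-1.   4.5  1. ] |d| 4.7 level turn deg [-0.2 -0.7  0. ]
```

View pics/w26.png

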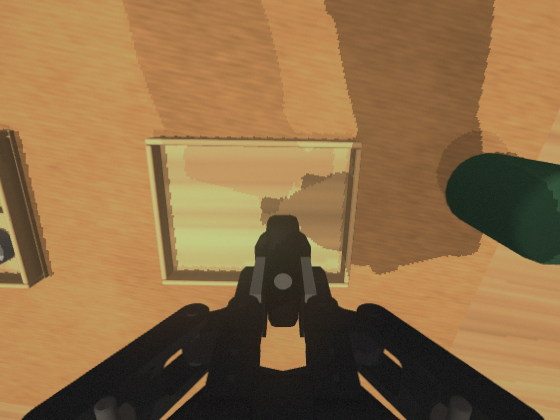

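```bash
python3 - <<'E'
from rig import r
from h import *
np.set_printoptions(precision=1,suppress=True)
W=r.read_camera("wrist")
p=plane(W,[[147,140],[359,143],[348,287],[163,285]],25);print(p,p.mean(0));d=p[2]+p[3]-p[0]-p[1];print(np.degrees(np.arctan2(d[1],d[0])),np.linalg.norm(np.diff(p,axis=0),axis=1))
c=p.mean(0);a=np.radians(12.5)
for y in (36,-36):print(c[:2]+y*np.array([-np.sin(a),np.cos(a)]))
E
```

```text
[[556.1 164.7  25. ]
 [526.  327.   25. ]
 [651.7 352.3  25. ]
 [683.2 186.6  25. ]] [604.2 257.6  25. ]
10.576447470174237 [165.  128.2 168.7]
[596.4 292.8]
[612.  222.5]
```

Call:
send_rows --pt "-0.001 0.004 0.01 -0.2 -0.7 -0.7 0.005" --pt "-0.001 0.003 0.02 0 0 0 0.005" --pt "0 0 0.02 0 0 0 0.005" --pt "0 0 0.015 0 0 0 0.005" --pt "0 0 0.005 0 0 0 0.005" --pt "0 0 0 0 0 0 0.005"

```text
clock: 24.05
tool_pos: [590.5, 289.3, 45.6]
ee_rot: [0.329, -3.122, 0.0]
ft_force: [-0.1, 1.3, 0.3]
finger_gap: 0.172
```

```bash
python3 - <<'E'
from rig import r
from h import *
np.set_printoptions(precision=1,suppress=True)
r.read_camera("side")
go(r,[597,290,25],192)
W=r.read_camera("wrist");cv2.imwrite("pics/w27.png",W["frame"][:,:,::-1])
E
```

```text
t 24.1 tcp [590.7 289.3  46. ] yaw -167.97 tilt xy(deg) [-0.1 -0. ] F [-0.2 -0.1  0.3] gap 0.174 q [ 0.5  0.5 -0.1  0.9  0.   0.2]
turn tz deg 0.03
shift tool mm [-6.3 -0.7 21. ] |d| 21.9 level turn deg [ 0.  -0.1 -0. ]
```

View pics/w27.png

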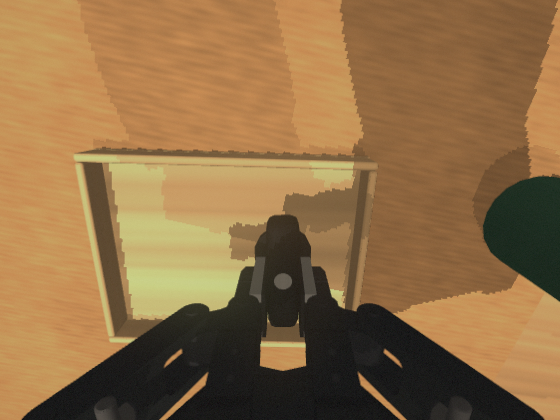

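Call:
send_rows --pt "-0.003 0 0.004 0 0 0 0.005" --pt "-0.003 0 0.005 0 0 0 0.005" --pt "0 0 0.005 0 0 0 0.005" --pt "0 0 0.003 0 0 0 0.005" --pt "0 0 0 0 0 0 0.005"

```text
clock: 24.65
tool_pos: [599.9, 291.9, 31.1]
ee_rot: [-0.328, 3.121, 0.003]
ft_force: [0.7, -0.2, -0.1]
finger_gap: 0.172
```

```bash
python3 - <<'E'
from rig import r
from h import *
go(r,[597,290,25],192)
E
```

```text
t 24.65 tcp [599.9 291.9  31.1] yaw -167.99 tilt xy(deg) [0.2  0.13] F [ 0.7 -0.2 -0.1] gap 0.172 q [ 0.45  0.57 -0.14  0.86  0.    0.24]
turn tz deg 0.01
shift tool mm [ 3.3 -1.2  6.1] |d| 7.0 level turn deg [0.09 0.22 0.  ]
```

Call:
send_rows --pt "0.001 0 0.003 0 0.2 0 0.005" --pt "0 0 0.002 0 0 0 0.005" --pt "0 0 0.001 0 0 0 0.005"

```text
clock: 24.95
tool_pos: [598.9, 291.6, 24.8]
ee_rot: [0.328, -3.124, -0.002]
ft_force: [-2.5, -1.0, 8.8]
finger_gap: 0.172
```

```bash
python3 - <<'E'
from rig import r
from h import *
go(r,[597,290,25],192)
E
```

```text
t 24.95 tcp [598.9 291.6  24.8] yaw -168.0 tilt xy(deg) [-0.01  0.08] F [-2.5 -1.   8.8] gap 0.172 q [ 0.45  0.58 -0.14  0.85  0.    0.24]
turn tz deg -0.0
shift tool mm [ 2.2 -1.1 -0.2] |d| 2.5 level turn deg [ 0.08  0.01 -0.  ]
```

Call:
send_rows --pt "0 0 0 0 0 0 0.02" --pt "0 0 0 0 0 0 0.025" --pt "0 0 0 0 0 0 0.035" --pt "0 0 0 0 0 0 0.035" --pt "0 0 -0.01 0 0 0 0.035" --pt "0 0 -0.02 0 0 0 0.035" --pt "0 0 -0.04 0 0 0 0.035" --pt "0 0 -0.04 0 0 0 0.035" --pt "0 0 -0.01 0 0 0 0.035" --pt "0 0 0 0 0 0 0.035"

```text
clock: 25.95
tool_pos: [598.3, 291.2, 151.5]
ee_rot: [0.328, -3.124, -0.002]
ft_force: [0.7, 0.2, -1.0]
finger_gap: 0.411
```

```bash
python3 - <<'E'
from rig import r
from h import *
W=r.read_camera("wrist");cv2.imwrite("pics/w28.png",W["frame"][:,:,::-1])
go(r,[451,-10,130],180)
E
```

```text
t 26.0 tcp [598.3 291.2 150.9] yaw -168.0 tilt xy(deg) [-0.05  0.07] F [-0.1  0.5  0.9] gap 0.413 q [0.45 0.47 0.   1.1  0.   0.24]
turn tz deg 12.0
shift tool mm [ 147.3 -301.2   20.6] |d| 335.9 level turn deg [ 0.08 -0.04 -0.  ]
```

View pics/w28.png

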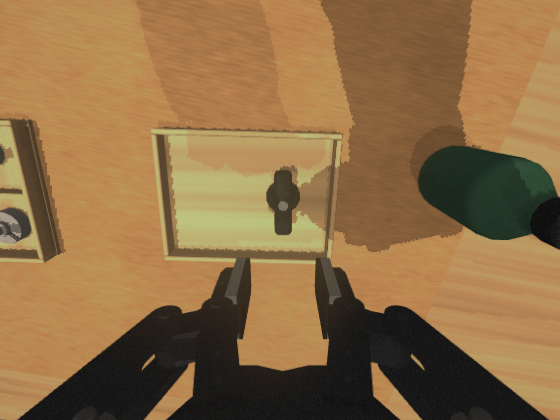

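Call:
send_rows --pt "0 0 0 0 0 7.3 0.05" --pt "0 0 0 0 0 7.3 0.05" --pt "0 0 0 0 0 7.2 0.05" --pt "0 0 0 0 0 7.2 0.05"

```text
clock: 26.4
tool_pos: [595.3, 289.7, 144.9]
ee_rot: [-0.492, -3.095, 0.005]
ft_force: [-0.1, 0.1, -0.3]
finger_gap: 0.588
```

Call:
send_rows --pt "0.0015 -0.015 -0.001 0 0 0 0.05" --pt "0.003 -0.03 -0.001 0 0 0 0.05" --pt "0.0045 -0.043 -0.001 0 0 0 0.05" --pt "0.0045 -0.043 0 0 0 0 0.05" --pt "0.0045 -0.043 0 0 0 0 0.05" --pt "0.0045 -0.043 0 0 0 0 0.05" --pt "0.0045 -0.043 0 0 0 0 0.05" --pt "0.0045 -0.043 0 0 0 0 0.05" --pt "0.0045 -0.043 0 0 0 0 0.05" --pt "0.004 -0.038 0 0 0 0 0.05" --pt "0.002 -0.02 0 0 0 0 0.05" --pt "0 0 0 0 0 0 0.05"

```text
clock: 27.6
tool_pos: [409.3, -93.9, 131.8]
ee_rot: [-0.487, -3.068, 0.019]
ft_force: [0.2, 0.1, -0.5]
finger_gap: 0.587
```

```bash
python3 - <<'E'
from rig import r
from h import *
np.set_printoptions(precision=1,suppress=True)
r.read_camera("side")
go(r,[415.5,-144.5,60],163)
W=r.read_camera("wrist");cv2.imwrite("pics/w29.png",W["frame"][:,:,::-1])
print(proj(W,[[415.5,-144.5,34]]))
E
```

```text
t 27.65 tcp [409.7 -93.  131.7] yaw 161.98 tilt xy(deg) [-2.1 -0.3] F [-1.1  0.1 -0.2] gap 0.583 q [-0.2  0.1 -0.6  0.9 -0.   0.1]
turn tz deg -1.02
shift tool mm [-23.  -46.3  71.8] |d| 88.5 level turn deg [-1.  -1.9  0. ]
[[231.3 238. ]]
```

View pics/w29.png

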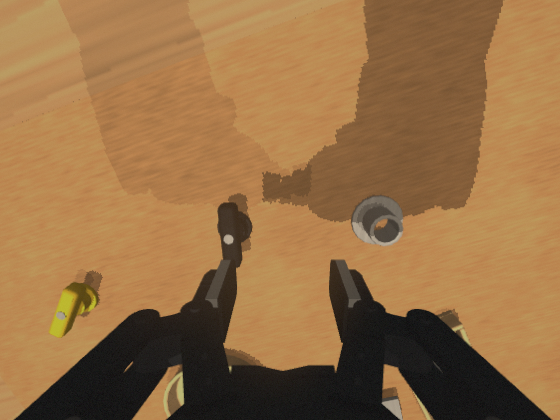

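Call:
send_rows --pt "-0.005 -0.01 0 -0.5 -1.0 -0.5 0.05" --pt "-0.008 -0.016 0 -0.5 -0.9 -0.5 0.05" --pt "-0.007 -0.015 0.008 0 0 0 0.05" --pt "0 0 0.012 0 0 0 0.05" --pt "0 0 0.012 0 0 0 0.05" --pt "0 0 0.005 0 0 0 0.05" --pt "0 0 0 0 0 0 0.05"

```text
clock: 28.4
tool_pos: [421.7, -130.8, 90.8]
ee_rot: [-0.441, -3.11, -0.008]
ft_force: [-0.3, -0.3, -0.3]
finger_gap: 0.587
```

```bash
python3 - <<'E'
from rig import r
from h import *
np.set_printoptions(precision=1,suppress=True)
r.read_camera("side")
go(r,[415.5,-144.5,18.5],163)
W=r.read_camera("wrist");cv2.imwrite("pics/w30.png",W["frame"][:,:,::-1])
print(proj(W,[[415.5,-144.5,34]]))
E
```

```text
t 28.45 tcp [ 421.8 -130.8   91.2] yaw 163.85 tilt xy(deg) [0.1 0.3] F [-0.8 -0.3  0.7] gap 0.585 q [-0.3  0.1 -0.6  0.8  0.  -0. ]
turn tz deg 0.85
shift tool mm [  2.  -15.3  72.6] |d| 74.2 level turn deg [ 0.3 -0.   0. ]
[[261.9 226.5]]
```

View pics/w30.png

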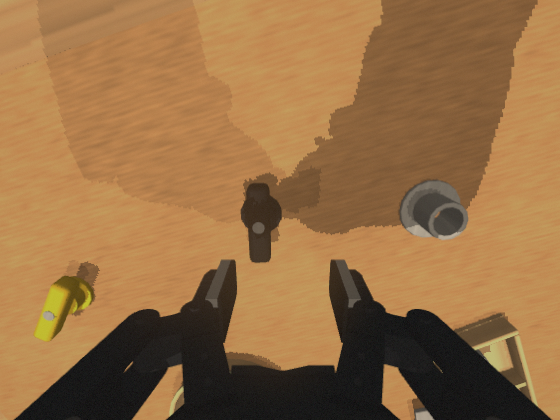

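Call:
send_rows --pt "0.001 -0.007 0.01 0.3 0 0 0.045" --pt "0.0005 -0.008 0.02 0 0 0 0.045" --pt "0 0 0.02 0 0 0 0.045" --pt "0 0 0.012 0 0 0 0.045" --pt "0 0 0.003 0 0 0 0.045" --pt "0 0 0 0 0 0 0.045"

```text
clock: 29.1
tool_pos: [418.3, -147.1, 25.1]
ee_rot: [0.438, 3.106, -0.005]
ft_force: [0.4, -0.2, -0.2]
finger_gap: 0.526
```

```bash
python3 - <<'E'
from rig import r
from h import *
np.set_printoptions(precision=1,suppress=True)
r.read_camera("side")
go(r,[415.2,-146.2,18.5],163.5)
W=r.read_camera("wrist");cv2.imwrite("pics/w31.png",W["frame"][:,:,::-1])
E
```

```text
t 29.15 tcp [ 418.5 -147.2   25.4] yaw 163.93 tilt xy(deg) [ 0.3 -0.2] F [-0.3  0.6  0.1] gap 0.53 q [-0.3  0.2 -0.7  0.7 -0.  -0.1]
turn tz deg 0.43
shift tool mm [3.4 0.  6.9] |d| 7.7 level turn deg [-0.1  0.3  0. ]
```

View pics/w31.png

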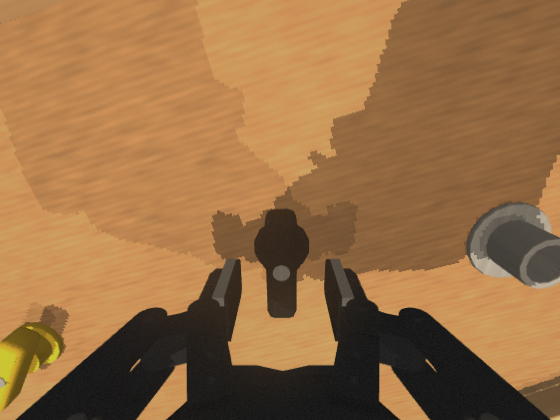

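Well centred. Descend and close.

Call:
send_rows --pt "0.0015 0 0.003 0 0.3 0.3 0.04" --pt "0.001 0 0.003 0 0 0 0.03" --pt "0 0 0.001 0 0 0 0.025" --pt "0 0 0 0 0 0 0.015" --pt "0 0 0 0 0 0 0.005" --pt "0 0 0 0 0 0 0.005" --pt "0 0 0 0 0 0 0.005" --pt "0 0 0 0 0 0 0.005" --squeeze 40

```text
clock: 30.0
tool_pos: [418.1, -147.1, 20.2]
ee_rot: [0.447, 3.105, -0.005]
ft_force: [0.1, -0.1, -1.3]
finger_gap: 0.172
```

```bash
python3 - <<'E'
from rig import r
from h import *
st(r)
W=r.read_camera("wrist");cv2.imwrite("pics/w32.png",W["frame"][:,:,::-1])
E
```

```text
t 30.0 tcp [ 418.1 -147.1   20.2] yaw 163.62 tilt xy(deg) [ 0.23 -0.22] F [ 0.1 -0.1 -1.3] gap 0.172 q [-0.34  0.23 -0.7   0.64 -0.   -0.05]
```

View pics/w32.png

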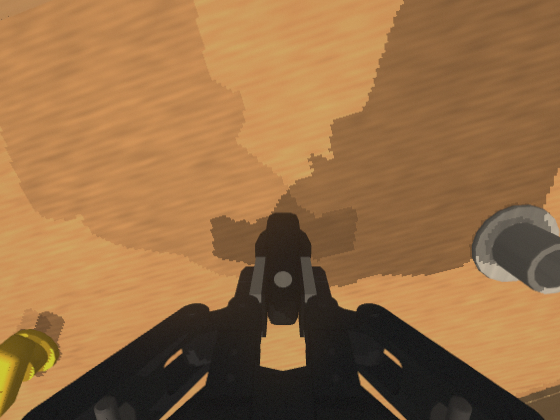

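Call:
send_rows --pt "0 0 -0.008 0 0 0 0.005" --pt "0 0 -0.02 0 0 0 0.005" --pt "0 0 -0.035 0 0 0 0.005" --pt "0 0 -0.04 0 0 0 0.005" --pt "0 0 -0.02 0 0 0 0.005" --pt "0 0 0 0 0 -7.1 0.005" --pt "0 0 0 0 0 -7.1 0.005" --pt "0 0 0 0 0 -7.1 0.005" --pt "0 0 0 0 0 -7.1 0.005" --pt "0 0 0 0 0 0 0.005"

```text
clock: 31.05
tool_pos: [417.4, -146.5, 154.1]
ee_rot: [-0.357, 3.115, -0.009]
ft_force: [-0.4, -0.5, -0.1]
finger_gap: 0.179
```

```bash
python3 - <<'E'
from rig import r
from h import *
W=r.read_camera("wrist");cv2.imwrite("pics/w33.png",W["frame"][:,:,::-1])
go(r,[612,221,150])
E
```

```text
t 31.1 tcp [ 417.4 -146.5  154. ] yaw -167.06 tilt xy(deg) [ 0.4  -0.28] F [-0.1 -0.8  0.8] gap 0.171 q [-0.34  0.06 -0.54  0.96 -0.   -0.56]
shift tool mm [-271.9  314.6    3.6] |d| 415.8 level turn deg [-0.36  0.33 -0.  ]
```

View pics/w33.png

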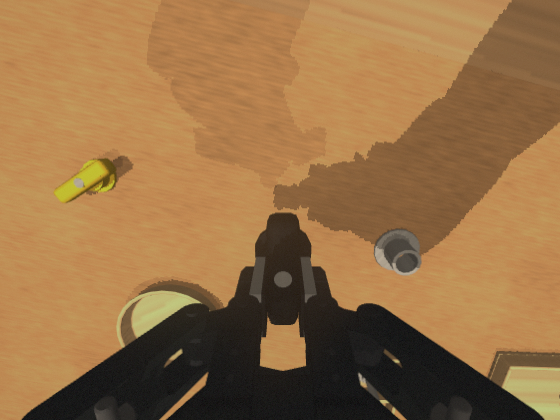

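Call:
send_rows --pt "-0.008 0.0095 -0.0015 -0.3 0.3 0 0.005" --pt "-0.019 0.022 -0.0015 0 0 0 0.005" --pt "-0.027 0.0315 -0.0015 0 0 0 0.005" --pt "-0.027 0.0315 -0.0015 0 0 0 0.005" --pt "-0.027 0.0315 -0.0015 0 0 0 0.005" --pt "-0.027 0.0315 -0.0015 0 0 0 0.005" --pt "-0.027 0.0315 -0.0015 0 0 0 0.005" --pt "-0.027 0.0315 -0.0015 0 0 0 0.005" --pt "-0.027 0.0315 -0.0015 0 0 0 0.005" --pt "-0.027 0.0315 -0.0015 0 0 0 0.005" --pt "-0.018 0.021 -0.001 0 0 0 0.005" --pt "-0.007 0.009 0 0 0 0 0.005"

```text
clock: 32.3
tool_pos: [621.1, 240.2, 171.0]
ee_rot: [0.305, -3.125, -0.004]
ft_force: [0.6, -0.8, 0.0]
finger_gap: 0.172
```

```bash
python3 - <<'E'
from rig import r
from h import *
r.read_camera("side");r.read_camera("side")
go(r,[612,221,150],192)
W=r.read_camera("wrist");cv2.imwrite("pics/w34.png",W["frame"][:,:,::-1])
E
```

```text
t 32.4 tcp [620.5 238.9 170.7] yaw -168.8 tilt xy(deg) [-0.16  0.09] F [ 0.3 -1.1 -0.7] gap 0.176 q [0.37 0.46 0.03 1.14 0.   0.17]
turn tz deg -0.8
shift tool mm [ 11.9 -15.8  20.7] |d| 28.6 level turn deg [ 0.12 -0.14  0.  ]
```

View pics/w34.png

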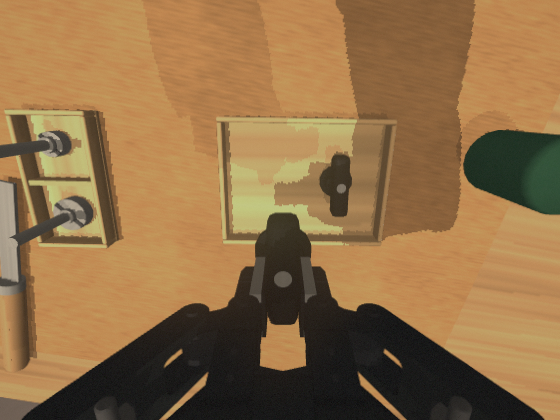

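Call:
send_rows --pt "0.004 -0.005 0.005 0 0 -0.8 0.005" --pt "0.005 -0.007 0.015 0 0 0 0.005" --pt "0.003 -0.004 0.025 0 0 0 0.005" --pt "0 0 0.03 0 0 0 0.005" --pt "0 0 0.03 0 0 0 0.005" --pt "0 0 0.015 0 0 0 0.005" --pt "0 0 0.005 0 0 0 0.005" --pt "0 0 0 0 0 0 0.005"

```text
clock: 33.25
tool_pos: [604.1, 204.8, 42.7]
ee_rot: [0.308, -3.12, 0.004]
ft_force: [-0.5, 0.2, -0.9]
finger_gap: 0.176
```

```bash
python3 - <<'E'
from rig import r
from h import *
W=r.read_camera("wrist");cv2.imwrite("pics/w35.png",W["frame"][:,:,::-1])
go(r,[612,221,25.2],192)
E
```

```text
t 33.3 tcp [604.4 204.9  43.2] yaw -168.73 tilt xy(deg) [-0.33 -0.18] F [ 0.7  0.6 -0.8] gap 0.176 q [ 0.33  0.52 -0.19  0.87 -0.    0.13]
turn tz deg -0.73
shift tool mm [-10.9  14.2  17.9] |d| 25.3 level turn deg [-0.11 -0.36 -0.  ]
```

View pics/w35.png

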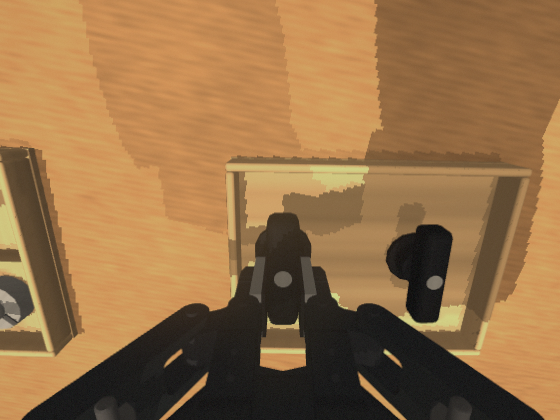

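Overshot in y by 14 mm; knob underside is at ~23 mm (rim level), so correct sideways before lowering.

Call:
send_rows --pt "-0.004 0.005 -0.002 -0.1 -0.3 -0.7 0.005" --pt "-0.004 0.005 0 0 0 0 0.005" --pt "-0.001 0.002 0 0 0 0 0.005" --pt "0 0 0.004 0 0 0 0.005" --pt "0 0 0.003 0 0 0 0.005" --pt "0 0 0 0 0 0 0.005"

```text
clock: 33.9
tool_pos: [614.7, 220.9, 42.7]
ee_rot: [-0.329, 3.117, 0.003]
ft_force: [-0.3, 0.2, -0.4]
finger_gap: 0.178
```

```bash
python3 - <<'E'
from rig import r
from h import *
W=r.read_camera("wrist");cv2.imwrite("pics/w36.png",W["frame"][:,:,::-1])
go(r,[612,221,25.2],192)
E
```

```text
t 33.95 tcp [614.7 220.9  42.8] yaw -167.96 tilt xy(deg) [0.39 0.15] F [-0.9 -0.7 -0.1] gap 0.176 q [ 0.34  0.53 -0.17  0.86  0.    0.13]
turn tz deg 0.04
shift tool mm [ 2.8  0.6 17.6] |d| 17.8 level turn deg [ 0.06  0.41 -0.  ]
```

View pics/w36.png

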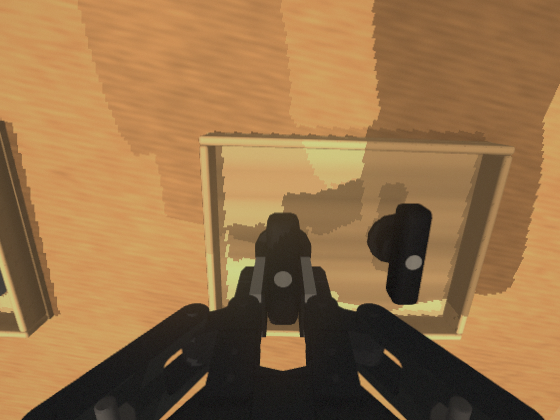

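Call:
send_rows --pt "0.001 0 0.004 0 0.4 0 0.005" --pt "0.001 0 0.005 0 0 0 0.005" --pt "0 0 0.004 0 0 0 0.005" --pt "0 0 0.001 0 0 0 0.005" --pt "0 0 0 0 0 0 0.005"

```text
clock: 34.45
tool_pos: [611.9, 220.0, 26.7]
ee_rot: [0.329, -3.122, -0.001]
ft_force: [-0.1, 0.4, -0.1]
finger_gap: 0.178
```

```bash
python3 - <<'E'
from rig import r
from h import *
go(r,[612,221,25.2],192)
E
```

```text
t 34.45 tcp [611.9 220.   26.7] yaw -167.98 tilt xy(deg) [-0.12  0.02] F [-0.1  0.4 -0.1] gap 0.178 q [ 0.34  0.55 -0.18  0.84  0.    0.13]
turn tz deg 0.02
shift tool mm [-0.3  1.   1.5] |d| 1.8 level turn deg [ 0.05 -0.11  0.  ]
```

Call:
send_rows --pt "0 0 0.0015 0 0 0 0.005" --pt "0 0 0.001 0 0 0 0.005"

```text
clock: 34.65
tool_pos: [612.1, 220.0, 25.2]
ee_rot: [0.329, -3.123, -0.001]
ft_force: [-4.4, -1.5, 12.2]
finger_gap: 0.172
```

```bash
python3 - <<'E'
from rig import r
from h import *
st(r)
E
```

```text
t 34.65 tcp [612.1 220.   25.2] yaw -167.98 tilt xy(deg) [-0.1   0.03] F [-4.4 -1.5 12.2] gap 0.172 q [ 0.34  0.55 -0.18  0.84  0.    0.13]
```

Call:
send_rows --pt "0 0 0 0 0 0 0.02" --pt "0 0 0 0 0 0 0.025" --pt "0 0 0 0 0 0 0.035" --pt "0 0 0 0 0 0 0.035" --pt "0 0 -0.01 0 0 0 0.035" --pt "0 0 -0.02 0 0 0 0.035" --pt "0 0 -0.04 0 0 0 0.035" --pt "0 0 -0.04 0 0 0 0.035" --pt "0 0 -0.01 0 0 0 0.035" --pt "0 0 0 0 0 0 0.035"

```text
clock: 35.65
tool_pos: [611.9, 219.8, 151.7]
ee_rot: [0.329, -3.122, -0.001]
ft_force: [0.0, -0.5, -0.1]
finger_gap: 0.412
```

```bash
python3 - <<'E'
from rig import r
from h import *
W=r.read_camera("wrist");cv2.imwrite("pics/w37.png",W["frame"][:,:,::-1])
go(r,[451,-10,130])
E
```

```text
t 35.7 tcp [611.9 219.7 151.1] yaw -167.99 tilt xy(deg) [-0.12  0.02] F [0.1 0.8 0.4] gap 0.412 q [ 0.34  0.45 -0.04  1.09  0.    0.13]
shift tool mm [ 205.1 -191.2   21.4] |d| 281.3 level turn deg [ 0.05 -0.11 -0.  ]
```

View pics/w37.png

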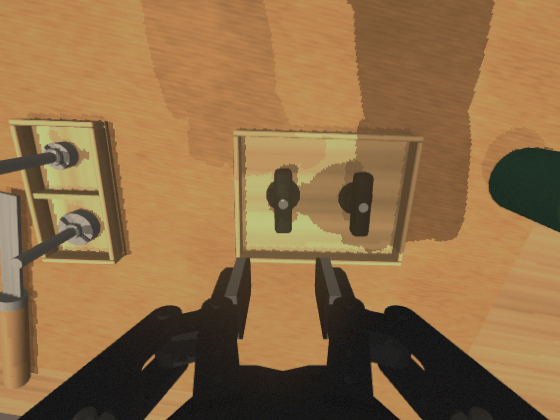

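Both knobs stand side by side. Now the bush at about (451,-10).

Call:
send_rows --pt "0.006 -0.006 -0.001 0 0 0 0.06" --pt "0.016 -0.015 -0.001 0 0 0 0.06" --pt "0.027 -0.025 0 0 0 0 0.06" --pt "0.027 -0.025 0 0 0 0 0.06" --pt "0.027 -0.025 0 0 0 0 0.06" --pt "0.027 -0.025 0 0 0 0 0.06" --pt "0.027 -0.025 0 0 0 0 0.06" --pt "0.025 -0.023 0 0 0 0 0.06" --pt "0.012 -0.011 0 0 0 0 0.06" --pt "0.004 -0.004 0 0 0 0 0.06" --pt "0 0 0 0 0 0 0.06"

```text
clock: 36.8
tool_pos: [434.1, -13.2, 137.3]
ee_rot: [0.326, -3.093, 0.002]
ft_force: [-0.2, -0.4, -0.9]
finger_gap: 0.7
```

```bash
python3 - <<'E'
from rig import r
from h import *
r.read_camera("side");r.read_camera("side")
W=r.read_camera("wrist");cv2.imwrite("pics/w38.png",W["frame"][:,:,::-1])
go(r,[451,-10,60],180)
print(proj(W,[[451,-10,32]]))
E
```

```text
t 36.95 tcp [435.8 -12.2 137.8] yaw -167.87 tilt xy(deg) [-1.68 -0.26] F [ 0.3  0.1 -0.3] gap 0.702 q [-0.02  0.1  -0.54  0.96 -0.01 -0.24]
turn tz deg 12.13
shift tool mm [-17.5   2.   77.4] |d| 79.3 level turn deg [ 0.1 -1.7  0. ]
[[282.10629083 229.22832706]]
```

View pics/w38.png

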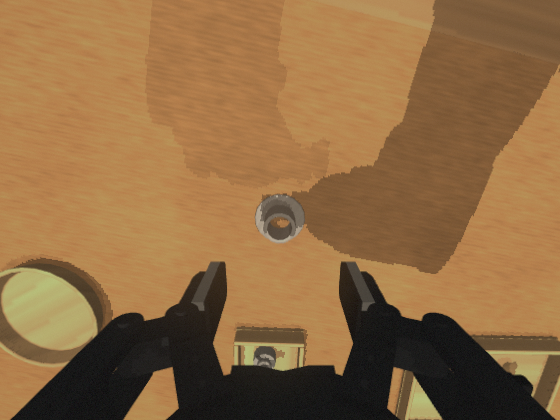

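Call:
send_rows --pt "-0.005 0 0.01 0.1 -1.6 0 0.06" --pt "-0.005 -0.0005 0.02 0 0 0 0.06" --pt "-0.003 0 0.025 0 0 0 0.06" --pt "0 0 0.02 0 0 0 0.06" --pt "0 0 0.01 0 0 0 0.06" --pt "0 0 0 0 0 0 0.06"

```text
clock: 37.55
tool_pos: [454.9, -5.1, 50.5]
ee_rot: [-0.344, 3.118, 0.001]
ft_force: [0.2, 0.0, 0.6]
finger_gap: 0.699
```

```bash
python3 - <<'E'
from rig import r
from h import *
r.read_camera("side")
W=r.read_camera("wrist");cv2.imwrite("pics/w39.png",W["frame"][:,:,::-1])
go(r,[451,-10,13])
print(proj(W,[[451,-10,32]]))
E
```

```text
t 37.65 tcp [455.8  -5.4  51.9] yaw -167.43 tilt xy(deg) [0.38 0.05] F [-0.   0.2  1. ] gap 0.703 q [-0.01  0.2  -0.64  0.72  0.   -0.23]
shift tool mm [ 6.  -3.4 38.9] |d| 39.5 level turn deg [-0.03  0.38 -0.  ]
[[277.63662953 245.14174247]]
```

View pics/w39.png

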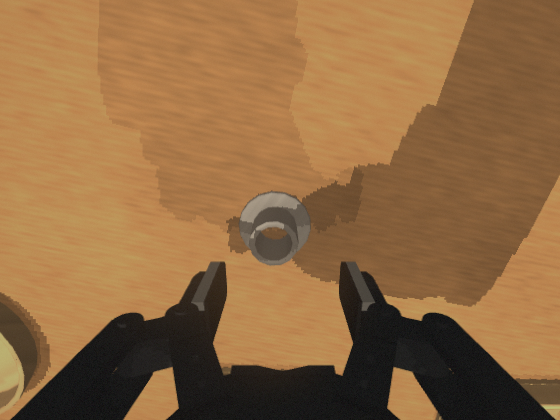

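Call:
send_rows --pt "0.003 -0.0025 0.008 0 0.4 0 0.06" --pt "0.003 -0.0025 0.012 0 0 0 0.06" --pt "0 0 0.01 0 0 0 0.06" --pt "0 0 0.004 0 0 0 0.06" --pt "0 0 0 0 0 0 0.06"

```text
clock: 38.15
tool_pos: [454.5, -12.0, 19.1]
ee_rot: [-0.344, 3.117, -0.003]
ft_force: [0.7, 0.1, -0.4]
finger_gap: 0.705
```

```bash
python3 - <<'E'
from rig import r
from h import *
r.read_camera("side")
W=r.read_camera("wrist");cv2.imwrite("pics/w40.png",W["frame"][:,:,::-1])
go(r,[451,-11.5,13])
E
```

```text
t 38.25 tcp [454.8 -12.   19.6] yaw -167.4 tilt xy(deg) [ 0.35 -0.06] F [ 0.4  0.7 -0.6] gap 0.704 q [-0.03  0.24 -0.68  0.64 -0.   -0.25]
shift tool mm [3.7 1.3 6.6] |d| 7.6 level turn deg [-0.14  0.33  0.  ]
```

View pics/w40.png

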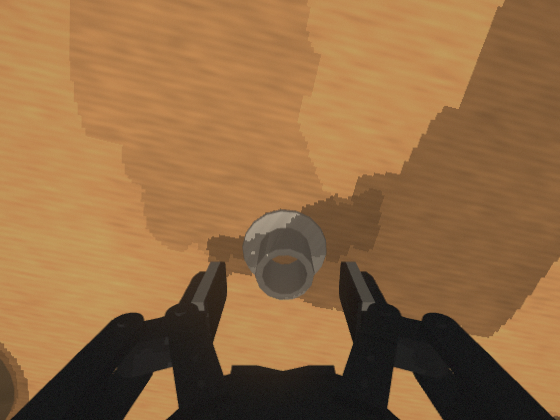

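Call:
send_rows --pt "0.0015 0.0005 0.003 0 0.3 0 0.055" --pt "0.001 0 0.003 0 0 0 0.045" --pt "0 0 0.001 0 0 0 0.035" --pt "0 0 0 0 0 0 0.025" --pt "0 0 0 0 0 0 0.015" --pt "0 0 0 0 0 0 0.015" --pt "0 0 0 0 0 0 0.015" --pt "0 0 0 0 0 0 0.015" --squeeze 45

```text
clock: 39.05
tool_pos: [453.2, -11.9, 13.3]
ee_rot: [-0.345, 3.12, -0.004]
ft_force: [0.1, -0.0, -0.4]
finger_gap: 0.328
```

```bash
python3 - <<'E'
from rig import r
from h import *
W=r.read_camera("wrist");cv2.imwrite("pics/w41.png",W["frame"][:,:,::-1])
st(r)
E
```

```text
t 39.1 tcp [453.2 -11.9  13.3] yaw -167.38 tilt xy(deg) [ 0.15 -0.13] F [-0.  -0.  -0.1] gap 0.332 q [-0.02  0.25 -0.69  0.63 -0.   -0.24]
```

View pics/w41.png

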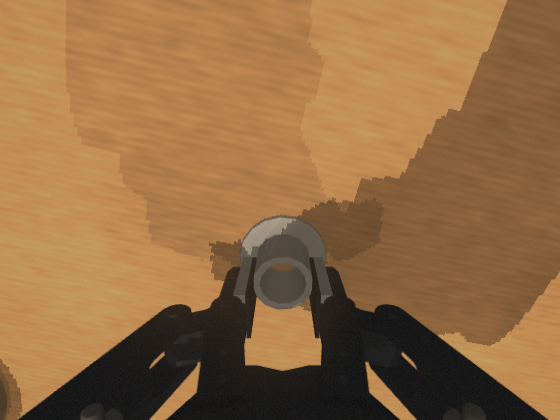

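Call:
send_rows --pt "0 0 -0.008 0 0 0 0.015" --pt "0 0 -0.02 0 0 0 0.015" --pt "0 0 -0.03 0 0 0 0.015" --pt "0 0 -0.03 0 0 0 0.015" --pt "0 0 0 0 0 0 0.015"

```text
clock: 39.6
tool_pos: [451.2, -11.7, 104.9]
ee_rot: [0.345, -3.121, 0.003]
ft_force: [1.0, -0.1, -0.6]
finger_gap: 0.329
```

```bash
python3 - <<'E'
from rig import r
from h import *
W=r.read_camera("wrist");cv2.imwrite("pics/w42.png",W["frame"][:,:,::-1])
go(r,[604,-237,110])
E
```

```text
t 39.65 tcp [450.2 -11.6 103.3] yaw -167.39 tilt xy(deg) [-0.17 -0.13] F [ 0.2  0.5 -0.9] gap 0.334 q [-0.02  0.13 -0.58  0.85 -0.   -0.24]
shift tool mm [-100.8 -253.5   -6.7] |d| 272.9 level turn deg [-0.09 -0.19 -0.  ]
```

View pics/w42.png

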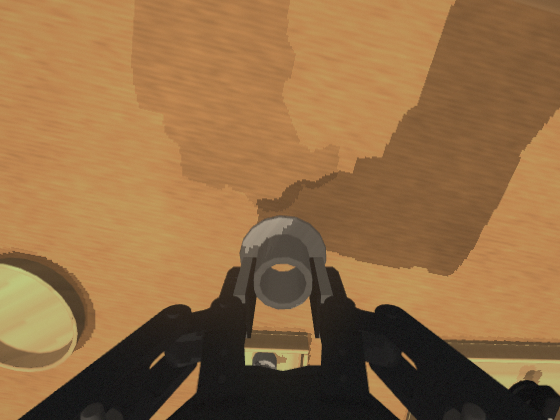

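Call:
send_rows --pt "-0.004 -0.009 -0.0015 0 0 0 0.015" --pt "-0.009 -0.022 -0.0015 0 0 0 0.015" --pt "-0.0125 -0.031 -0.002 0 0 0 0.015" --pt "-0.0125 -0.031 -0.002 0 0 0 0.015" --pt "-0.0125 -0.031 -0.002 0 0 0 0.015" --pt "-0.0125 -0.031 -0.002 0 0 0 0.015" --pt "-0.0125 -0.031 -0.002 0 0 0 0.015" --pt "-0.0125 -0.031 -0.002 0 0 0 0.015" --pt "-0.009 -0.022 -0.002 0 0 0 0.015" --pt "-0.003 -0.008 -0.001 0 0 0 0.015" --pt "0 0 0 0 0 0 0.015"

```text
clock: 40.75
tool_pos: [600.6, -243.5, 105.4]
ee_rot: [0.344, -3.101, -0.006]
ft_force: [-0.5, 0.4, -0.2]
finger_gap: 0.328
```

```bash
python3 - <<'E'
from rig import r
from h import *
r.read_camera("side");r.read_camera("side")
W=r.read_camera("wrist");cv2.imwrite("pics/w43.png",W["frame"][:,:,::-1])
go(r,[604,-237,50])
E
```

```text
t 40.9 tcp [ 599.8 -241.5  106.1] yaw -167.23 tilt xy(deg) [-1.29  0.13] F [-0.2  0.6 -2.2] gap 0.326 q [-0.38  0.49 -0.08  1.02 -0.01 -0.6 ]
shift tool mm [-6.3  3.1 56. ] |d| 56.4 level turn deg [ 0.41 -1.23  0.  ]
```

View pics/w43.png

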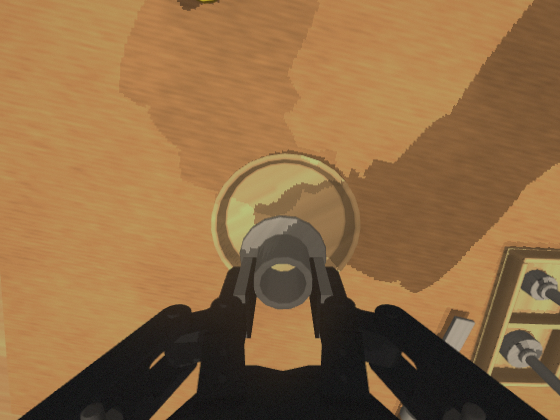

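```bash
python3 - <<'E'
from rig import r
from h import *
from scipy.optimize import least_squares
np.set_printoptions(precision=1,suppress=True)
W=r.read_camera("wrist")
p=plane(W,[[212,222],[359,222],[286,153],[226,177],[343,178]],22)[:,:2]
s=least_squares(lambda c:np.hypot(*(p-c).T)-62,[604,-237]);print(s.x,s.fun)
go(r,[s.x[0],s.x[1],40])
E
```

```text
[ 607.3 -237.9] [-1.9 -1.  -0.5  1.2 -0.1]
t 40.95 tcp [ 600.  -241.3  106.5] yaw -167.21 tilt xy(deg) [-1.3  0.1] F [ 0.2  0.4 -0.6] gap 0.331 q [-0.4  0.5 -0.1  1.  -0.  -0.6]
shift tool mm [-9.3  1.3 66.3] |d| 67.0 level turn deg [ 0.4 -1.2  0. ]
```

Dish centre ≈ (606,-237.5), agreeing with the side view to ~3 mm.

Call:
send_rows --pt "-0.003 0.001 0.008 0.4 -1.2 0 0.015" --pt "-0.003 0 0.015 0 0 0 0.015" --pt "0 0 0.018 0 0 0 0.015" --pt "0 0 0.012 0 0 0 0.015" --pt "0 0 0.005 0 0 0 0.015" --pt "0 0 0 0 0 0 0.015"

```text
clock: 41.55
tool_pos: [604.3, -234.1, 46.1]
ee_rot: [0.358, -3.12, -0.001]
ft_force: [-0.1, -0.2, 0.0]
finger_gap: 0.332
```

```bash
python3 - <<'E'
from rig import r
from h import *
r.read_camera("side")
W=r.read_camera("wrist");cv2.imwrite("pics/w44.png",W["frame"][:,:,::-1])
go(r,[606,-237.5,18.3])
E
```

```text
t 41.65 tcp [ 604.9 -234.5   47.1] yaw -166.92 tilt xy(deg) [ 0.04 -0.  ] F [ 0.3 -0.9 -1. ] gap 0.327 q [-0.37  0.52 -0.17  0.88  0.   -0.6 ]
shift tool mm [-0.3 -3.1 28.8] |d| 29.0 level turn deg [-0.01  0.04 -0.  ]
```

View pics/w44.png

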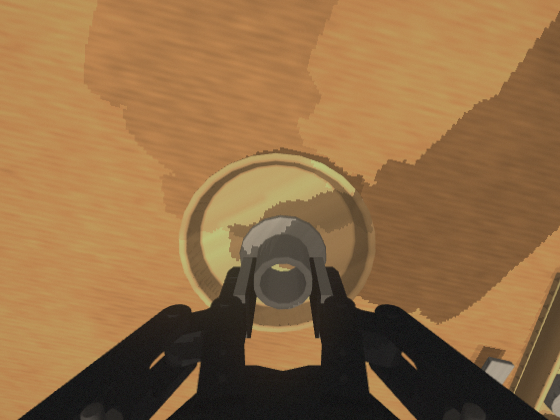

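Bush hangs over the dish centre. Lower.

Call:
send_rows --pt "0 -0.0015 0.006 0 0 0 0.015" --pt "0 -0.001 0.008 0 0 0 0.015" --pt "0 0 0.007 0 0 0 0.015" --pt "0 0 0.003 0 0 0 0.015" --pt "0 0 0 0 0 0 0.015"

```text
clock: 42.15
tool_pos: [607.1, -238.1, 22.9]
ee_rot: [-0.357, 3.118, -0.003]
ft_force: [-0.1, 0.4, -1.8]
finger_gap: 0.333
```

```bash
python3 - <<'E'
from rig import r
from h import *
go(r,[606,-237.5,18.3])
E
```

```text
t 42.15 tcp [ 607.1 -238.1   22.9] yaw -166.94 tilt xy(deg) [ 0.21 -0.08] F [-0.1  0.4 -1.8] gap 0.333 q [-0.37  0.55 -0.19  0.83  0.   -0.6 ]
shift tool mm [0.9 0.9 4.5] |d| 4.7 level turn deg [-0.12  0.19 -0.  ]
```

Call:
send_rows --pt "0 0 0.002 0 0.2 0 0.015" --pt "0 0 0.002 0 0 0 0.015" --pt "0 0 0.001 0 0 0 0.015"

```text
clock: 42.45
tool_pos: [607.2, -238.3, 18.3]
ee_rot: [-0.357, 3.121, -0.004]
ft_force: [-3.3, 0.3, 10.3]
finger_gap: 0.332
```

```bash
python3 - <<'E'
from rig import r
from h import *
st(r)
E
```

```text
t 42.45 tcp [ 607.2 -238.3   18.3] yaw -166.95 tilt xy(deg) [ 0.02 -0.14] F [-3.3  0.3 10.3] gap 0.332 q [-0.37  0.56 -0.19  0.82 -0.   -0.6 ]
```

Call:
send_rows --pt "0 0 0 0 0 0 0.034" --pt "0 0 0 0 0 0 0.038" --pt "0 0 0 0 0 0 0.045" --pt "0 0 0 0 0 0 0.045" --pt "0 0 -0.01 0 0 0 0.045" --pt "0 0 -0.02 0 0 0 0.045" --pt "0 0 -0.04 0 0 0 0.045" --pt "0 0 -0.04 0 0 0 0.045" --pt "0.01 0 -0.03 0 0 0 0.045" --pt "0.03 0 -0.02 0 0 0 0.045" --pt "0.03 0 0 0 0 0 0.045" --pt "0 0 0 0 0 0 0.045"

```text
clock: 43.65
tool_pos: [538.3, -254.1, 190.4]
ee_rot: [-0.36, 3.117, -0.008]
ft_force: [-0.2, 0.1, 0.8]
finger_gap: 0.525
```

```bash
python3 - <<'E'
from rig import r
from h import *
st(r)
for n in ["wrist","scene","side"]:
    c=r.read_camera(n);f=c["frame"][:,:,::-1]
    if n=="scene": f=cv2.resize(f[120:330,130:490],None,fx=2.2,fy=2.2)
    if n=="side": f=cv2.resize(f[80:350,150:450],None,fx=2.2,fy=2.2)
    cv2.imwrite(f"pics/{n}50.png",f)
E
```

```text
t 43.65 tcp [ 538.3 -254.1  190.4] yaw -166.84 tilt xy(deg) [ 0.23 -0.27] F [-0.2  0.1  0.8] gap 0.525 q [-0.44  0.32 -0.13  1.11 -0.   -0.67]
```

View pics/wrist50.png

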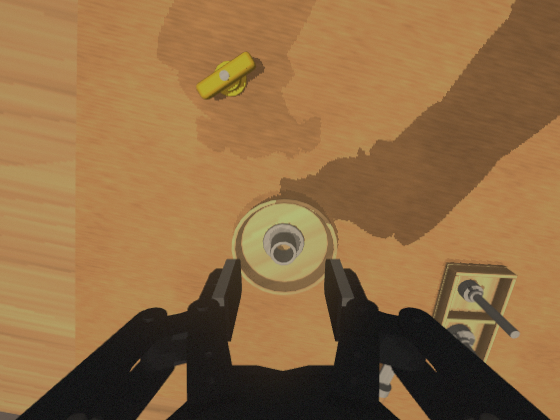

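View pics/scene50.png

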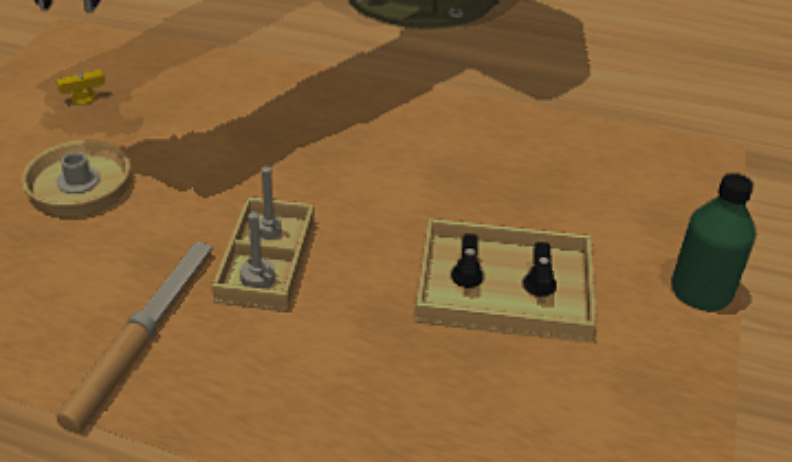

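View pics/side50.png

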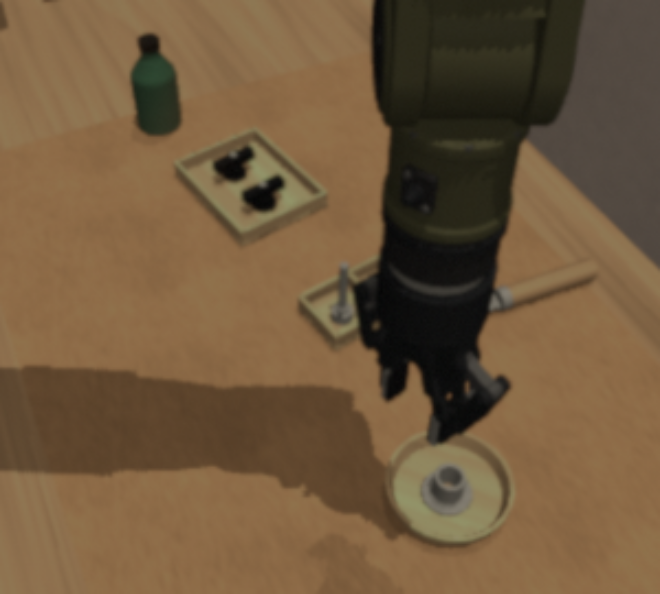

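Call:
send_rows --pt "0 0 0 0 0 0 0.045" --pt "0 0 0 0 0 0 0.045"

```text
clock: 44.0
tool_pos: [542.6, -253.0, 188.5]
ee_rot: [-0.364, 3.116, -0.007]
ft_force: [0.4, -0.2, 0.4]
finger_gap: 0.526
```

```bash
python3 - <<'E'
from rig import r
from h import *
st(r)
print(r.finish_job())
E
```

```text
t 44.0 tcp [ 542.6 -253.   188.5] yaw -166.68 tilt xy(deg) [ 0.29 -0.21] F [ 0.4 -0.2  0.4] gap 0.526 q [-0.44  0.33 -0.13  1.11 -0.   -0.67]
the job is handed in; nothing more can be done
None
```

All five pieces are in their trays and I handed the job in at 44 s of the 128 s allowed. No verdict came back.

- **Placement:** The small bit is in the bay nearer the robot and the large bit in the farther one. Both knobs stand side by side in the large tray, about 71 mm apart by gripper position. The bush lies flange down near the middle of the dish. Each piece was lowered until it touched the floor (about 9–12 N) before I let go.
- **Last checks:** The final scene and wrist pictures show all five pieces upright in the right places. The side view agrees, though the arm hid the far bay there. The glue bottle, chisel and yellow knob look unmoved by eye; I did not measure them again. The gripper was clear of everything, about 190 mm up, with no contact force.
- **Disagreements:** The scene, side and wrist cameras differed by about 2–5 mm on most things. The first scene-camera reading of the narrow tray was further off, by about 10 mm. I mostly split the side and wrist values, well inside the tolerances. Several moves missed their targets by 10–15 mm, and one missed by about 50 mm. I corrected these before each grasp or placement.

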